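Clear the returns tote: crate the bottles and recover the buried spanner

ROBOT

A 6-joint arm with a two-finger parallel gripper is mounted at the origin on the work surface. World frame = base frame: x ahead of the robot, y to its left, z up, the work surface at z = 0. Lengths are in m, angles in rad, forces in N, time in s.
With the tool pointing down it reaches from about 0.4 to 0.825 m from the base axis. Payload 7 kg.
Tool frame: the origin (TCP) lies on the centre line of the jaws, within the pads' length; the fingertips stand 25 mm ahead of it and the grasp point (between the pads) lies 6 mm ahead of it; z points along the fingers, y is the direction in which the jaws open and shut (so a half turn about z gives the same grasp; the last joint's range is limited). The gripper opens to 88 mm and grips with 3 to 60 N. Pads are 19 mm wide; open, the fingers measure 130 mm over their backs; the gripper's body (78 mm by 193 mm) begins 47 mm behind the grasp point.
Start: joints at [-0.816, 0.359, 0.012, 0, -1.224, -0.288], TCP at [0.304, -0.603, 0.252] pointing down, gripper open.
Joint ranges: [-3.07, 3.07], [-1.43, 2.12], [-1.02, 1.25], [-3.03, 1.67], [-3.05, -0], [-3.03, 3.03]. Speed limits (rad/s): [2.39, 2.39, 3.01, 3.14, 3.14, 3.14].

INTERFACE

Orientations are given as [roll, pitch, yaw] about the fixed x, y, z axes, in that order (R = Rz(yaw) Ry(pitch) Rx(roll)).
In Python, from station import * gives the robot as it stands. The module is installed in compiled form; this text tells all that it offers.
- The arm moves only by the tool step_arm, never from a script. Its argument "commands" is text: rows parted by semicolons, each of 6 numbers parted by spaces: the shift along the tool's x, y, z in mm, then the turn, a rotation vector about the tool's x, y, z in rad. A call has 1 to 8 rows; each row shifts and turns the commanded pose from where the row before left it, along the tool's axes as they then stand; what a row does not reach is not made up. A row lasts 1/8 s, in which the tool goes at most 62.5 mm and 10.7 degrees, less where a joint would pass 70% of its speed; a pose out of reach is approached as far as the arm can. A call is refused whole if a number of a shift passes 62.5 or a number of a turn 0.188, either way. A call with a gripper value outside its range is refused whole. "jaw" is the finger opening in mm, from 0 to 87.6, set as the call begins (left out, the last holds). The fingers move at their own pace and stop on an object; "grip_force" is the grip in N (left out, the last holds). Time passes only in rows, so rows that do not move let the fingers close. It gives the time, the measured TCP pose, the force and the opening at its end, in the units of the state.
- get_state(): the state, without advancing time (a new reading comes with each control period).
- grab_frame(name): name is "side" or "top"; returns a dict with "frame" (480x640x3 uint8, red, green, blue), "fovy" (degrees; the focal length in pixels is half the picture's height over the tangent of half this angle, whatever the lens; pixels are square), "cx", "cy" (the principal point, pixels), "rvec" (rotation vector, rad) and "tvec" (3), from world to camera coordinates, as OpenCV has them. Camera axes: x right, y down, z forward; pixel columns grow to the right and rows downward; lengths in m; the calibration is good to about 2 mm. A picture is of the moment at which its call begins. There is no depth.
- job_done(): hands the job in, once; it reports no verdict.
Trained networks look in a picture, given as the dict that the camera call returned (one of the last four; its "shot" number tells which), for a name from the list of things; names that differ only in an ending like _2 or _b are one class to them, and where a whole thing is asked for, a point or a joint stands for the part that bears it (a point fixed in the world has none). Each returns a list of dicts, best first, with "conf" (0 to 1); they miss things now and then, are a little off and sometimes report something else, mostly with a low value. They report only what shows in the picture. A call takes as long as a camera call. They do not tell look-alikes from the thing itself.
- recognise(picture, name): "pixel" ([column, row] in pixels, amid what is visible of it).
The state is a dict: "t": time; "q": joint angles; "qd": joint speeds; "joint_efforts": joint torques, N m; "eef_pos": TCP position; "ee_rot": TCP orientation; "force": force on the tool from outside, world axes, zero at the start; "moment": the same for the moment, N m; "width": finger opening in m.
Only numpy, scipy, OpenCV 4.12 (cv2) and the standard library are available. Lean on these libraries where they do the work, as an engineer would, in place of code of your own. Each camera call takes 0.05 s, during which the arm holds its last target.

TASK

After the chemistry practical, the spanner for the gas cylinder lies buried in the grey returns tote under the reagent bottles. Pack every bottle from the tote into the wooden crate, all standing upright on its floor side by side with nothing stacked, and only when they are all in, lift out the spanner and lay it flat in the white enamel tray. Leave the other things on the bench where they are.

Things in the scene. Friction and masses are not known exactly. Their poses are not given: they have to be found in the camera images.
- tote: Shallow open grey plastic tote, fixed to the bench, inside 284 (x) x 196 (y) mm, floor 4 mm thick, rim 55 mm above the bench (walls 4 mm, with a 7 mm rolled rim outside). Origin: centre of its underside, on the bench. The bottles stand crowded in it in two rows along its x, some tilted by the spanner under them.
- crate: Low open wooden bottle crate, fixed, inside 246 (x) x 126 (y) mm, walls 8 mm thick, rim 42 mm above the bench. Origin: centre of its underside, on the bench. It holds two rows (along x) of four square or round bottles, or a long bottle along x in place of any two neighbours in a row, with about 4 mm between bottles.
- crate_in (a point): Centre of the crate's inner floor, 8 mm above the bench; axes as the crate's.
- tray: Shallow white enamelled tray, fixed, inside 256 (x) x 106 (y) mm, rim 15 mm above the bench. Origin: centre of its underside, on the bench.
- tray_in (a point): Centre of the tray's inner floor, 3 mm above the bench; axes as the tray's.
- spanner: Steel combination spanner, 198 mm long, 10 mm thick, 0.22 kg, lying aslant on the tote's floor, turned some 15 to 30 degrees from the tote's x axis, under the bottles. Origin: middle of the underside of its shank (20 mm wide, 130 mm long), which is also about its centre of mass; x along the shank to the open jaw (44 mm wide), z up.
- spanner_jaw (a point): Tip of the open jaw, on the centre line at half thickness, 95 mm along x from the spanner's origin.
- spanner_ring (a point): Ring end (ring 38 mm across), on the centre line at half thickness, 95 mm along -x from the spanner's origin.
- long_1: Long two-portion white plastic bottle, body 114 (along its x) x 56 (y) mm, about 0.26 kg. Its black ribbed screw cap, on the middle of the top, is a cylinder 34 mm across reaching from 46 to 74 mm above the underside (bottle 74 mm high, body 42 mm high). Origin: centre of the underside; z out through the cap. Bottles are taken by the cap.
- long_2: Long two-portion white plastic bottle, body 114 (along its x) x 56 (y) mm, about 0.26 kg. Its black ribbed screw cap, on the middle of the top, is a cylinder 34 mm across reaching from 46 to 74 mm above the underside (bottle 74 mm high, body 42 mm high). Origin: centre of the underside; z out through the cap. Bottles are taken by the cap.
- square_1: Square white plastic bottle, body 56 x 56 mm, about 0.14 kg. Its black ribbed screw cap, on the middle of the top, is a cylinder 34 mm across reaching from 46 to 74 mm above the underside (bottle 74 mm high, body 42 mm high). Origin: centre of the underside; z out through the cap. Bottles are taken by the cap. May be absent.
- square_2: Square white plastic bottle, body 56 x 56 mm, about 0.14 kg. Its black ribbed screw cap, on the middle of the top, is a cylinder 34 mm across reaching from 46 to 74 mm above the underside (bottle 74 mm high, body 42 mm high). Origin: centre of the underside; z out through the cap. Bottles are taken by the cap. May be absent.
- round_1: Round amber bottle, body 56 mm across, about 0.15 kg. Its black ribbed screw cap, on the middle of the top, is a cylinder 34 mm across reaching from 46 to 74 mm above the underside (bottle 74 mm high, body 42 mm high). Origin: centre of the underside; z out through the cap. Bottles are taken by the cap. May be absent.
- round_2: Round amber bottle, body 56 mm across, about 0.15 kg. Its black ribbed screw cap, on the middle of the top, is a cylinder 34 mm across reaching from 46 to 74 mm above the underside (bottle 74 mm high, body 42 mm high). Origin: centre of the underside; z out through the cap. Bottles are taken by the cap. May be absent.
- tube_rack: Bystander: wooden test-tube rack 70 x 242 x 85 mm with glass tubes to 151 mm, loose, beyond the work. Origin: centre of the underside.
- wash_bottle: Bystander: white wash bottle with red nozzle, 60 mm across, 180 mm high, loose, at the right of the work. Origin: centre of the underside.
- beaker: Bystander: glass beaker 70 mm across, 90 mm high, loose, at the left of the work. Origin: centre of the underside.
- mortar: Bystander: porcelain mortar 100 mm across, 55 mm high, loose, at the left of the work. Origin: centre of the underside.
Not all that is in view belongs to the job. Of the things that look like the spanner, take the one that is farthest to the robot's left at the start.

How it is judged:
On the way, in this order (a step that is already met when the one before it is completed fails the run):
1. all the bottles present stand upright on the crate's floor (x of long_1 in the frame of crate_in between -0.113 and 0.113 m and y of long_1 in the frame of crate_in between -0.053 and 0.053 m and z of each of long_1, long_2, square_1, square_2, round_1, round_2 in the frame of crate_in below 0.006 m and angle between each of long_1, long_2, square_1, square_2, round_1, round_2's own z axis and vertical below 0.12 rad and x of long_2 in the frame of crate_in between -0.113 and 0.113 m and y of long_2 in the frame of crate_in between -0.053 and 0.053 m and x of square_1 in the frame of crate_in between -0.113 and 0.113 m and y of square_1 in the frame of crate_in between -0.053 and 0.053 m and x of square_2 in the frame of crate_in between -0.113 and 0.113 m and y of square_2 in the frame of crate_in between -0.053 and 0.053 m and x of round_1 in the frame of crate_in between -0.113 and 0.113 m and y of round_1 in the frame of crate_in between -0.053 and 0.053 m and x of round_2 in the frame of crate_in between -0.113 and 0.113 m and y of round_2 in the frame of crate_in between -0.053 and 0.053 m), for 0.3 s.
2. the spanner is lifted clear of the tote's rim, at least 75 mm above the bench (height (world z) of spanner above 0.075 m), for 0.2 s.
At the end, for the whole second after the job is handed in: Every bottle present stands in the crate on its floor (underside within 6 mm of the floor, upright within 0.12 rad); the spanner lies inside the white tray with both ends on its floor (ends' centres not over 10 mm above it); all at rest (all of step 1 and x of spanner_jaw in the frame of tray_in between -0.126 and 0.126 m and y of spanner_jaw in the frame of tray_in between -0.051 and 0.051 m and z of each of spanner_jaw, spanner_ring in the frame of tray_in below 0.01 m and x of spanner_ring in the frame of tray_in between -0.126 and 0.126 m and y of spanner_ring in the frame of tray_in between -0.051 and 0.051 m and linear speed of each of long_1, long_2, square_1, square_2, round_1, round_2, spanner below 0.02 m/s); the robot touches nothing.
It fails at once if a bystander (tube rack, wash bottle, beaker, mortar) is moved more than 20 mm (distance of any of tube_rack, wash_bottle, beaker, mortar from where it was at the start of the episode above 0.02 m).
Of square_1, square_2, round_1, round_2 only 2 to 4 are there at a start; the rules pass over those that are not, and their reading is None.
At some moment in a run one of long_1, long_2, square_1, square_2, round_1, round_2 may be knocked a few centimetres aside while the robot is not near it.
It also fails if it takes over 210 s, if anything falls off the work surface, if the arm or the gripper's body presses on something with over 40 N, if the wrist force passes 120 N, or if a joint passes its speed limit or range.

## Working session

There is one attempt and no reset: what is moved stays moved. The work goes in short steps, Python scripts to look and compute and a tool call to move; the robot and the scene stay as the last step left them, time stands still between calls to the robot, and variables do not carry over. Pictures are saved under pics/ and viewed, and the job is handed in when it is done.

Besides the shell and the picture viewer there is one more tool, called after "Call:" as name(argument=value, ...), one argument or row to a line, values as JSON. step_arm: Moves the arm, as the interface text tells. Its arguments: {"type":"object","properties":{"commands":{"type":"string"},"jaw":{"type":"number"},"grip_force":{"type":"number"}},"required":["commands"]}

```bash
mkdir -p pics; cat > h.py <<'E'
from station import *
import numpy as np, cv2
def cam(p):
    f=240/np.tan(np.radians(p["fovy"])/2)
    K=np.array([[f,0,p["cx"]],[0,f,p["cy"]],[0,0,1]]);R=cv2.Rodrigues(np.array(p["rvec"],float))[0];t=np.array(p["tvec"],float).ravel()
    return K,R,t
def ray(p,px,z):
    K,R,t=cam(p); d=R.T@np.linalg.inv(K)@np.array([px[0],px[1],1.]); c=-R.T@t
    return c+d*(z-c[2])/d[2]
def proj(p,X):
    K,R,t=cam(p); x=(R@np.atleast_2d(X).T).T+t; x=x@K.T; return x[:,:2]/x[:,2:]
def save(p,n,crop=None,s=1):
    im=p["frame"][:,:,::-1]
    if crop: x0,y0,x1,y1=crop; im=im[y0:y1,x0:x1]
    if s!=1: im=cv2.resize(im,None,fx=s,fy=s,interpolation=cv2.INTER_CUBIC)
    cv2.imwrite("pics/"+n,im)
E
python3 - <<'E'
from h import *
np.set_printoptions(precision=3,suppress=True)
for n in("top","side"):
    p=grab_frame(n); save(p,n+"0.png")
    K,R,t=cam(p); print(n,K[0,0],p["cx"],p["cy"],"cam at",-R.T@t, {k:v for k,v in p.items() if k not in("frame",)})
    for nm in("long_1","square_1","round_1","spanner","tote","crate","tray","tube_rack","wash_bottle","beaker","mortar"):
        print(nm,[(np.round(r["pixel"]).tolist(),round(r["conf"],2)) for r in recognise(p,nm)])
print(get_state())
E
```

```text
top 465.7576406460762 322.7871876438415 238.8020300279194 cam at [ 0.358 -0.009  1.148] {'fovy': 54.52314757609799, 'cx': 322.7871876438415, 'cy': 238.8020300279194, 'rvec': array([ 2.135, -2.136,  0.157]), 'tvec': array([0.002, 0.532, 1.078]), 'shot': 1}
long_1 [([311.0, 204.0], 0.88), ([334.0, 262.0], 0.63), ([140.0, 190.0], 0.38), ([328.0, 233.0], 0.31)]
square_1 [([336.0, 215.0], 0.6), ([303.0, 271.0], 0.59)]
round_1 [([337.0, 194.0], 0.85), ([305.0, 245.0], 0.61)]
spanner [([531.0, 290.0], 0.93), ([326.0, 233.0], 0.6), ([440.0, 347.0], 0.57)]
tote [([316.0, 236.0], 0.78), ([118.0, 252.0], 0.73)]
crate [([222.0, 241.0], 0.68), ([328.0, 236.0], 0.37)]
tray [([420.0, 235.0], 0.91)]
tube_rack [([331.0, 139.0], 0.82), ([141.0, 191.0], 0.62), ([301.0, 272.0], 0.49)]
wash_bottle [([522.0, 207.0], 0.69)]
beaker [([121.0, 256.0], 0.7)]
mortar [([138.0, 191.0], 0.56)]
side 581.5854852453334 319.6798599376419 239.5228573119567 cam at [-0.125  1.278  0.905] {'fovy': 44.84845654114667, 'cx': 319.6798599376419, 'cy': 239.5228573119567, 'rvec': array([ 0.575, -2.48 ,  1.398]), 'tvec': array([0
[... 370 characters left out ...]
270.0, 293.0], 0.94), ([189.0, 320.0], 0.27)]
tray [([349.0, 213.0], 0.94), ([235.0, 340.0], 0.4)]
tube_rack []
wash_bottle [([355.0, 167.0], 0.81), ([292.0, 219.0], 0.35)]
beaker [([237.0, 340.0], 0.96)]
mortar [([189.0, 318.0], 0.96), ([243.0, 214.0], 0.6), ([314.0, 252.0], 0.5)]
{'t': 1.2, 'q': array([-0.816,  0.359,  0.012, -0.   , -1.224, -0.288]), 'qd': array([-0.001, -0.   ,  0.001, -0.001, -0.001,  0.001]), 'joint_efforts': array([ -0.002, -58.24 ,  29.33 ,   7.003,   0.012,  -0.   ]), 'eef_pos': array([ 0.304, -0.603,  0.252]), 'ee_rot': array([-3.142,  0.   , -2.675]), 'force': array([ 0.163, -0.442,  0.233]), 'moment': array([-0.018, -0.02 , -0.006]), 'width': 0.08765556519998856}
```

View pics/top0.png

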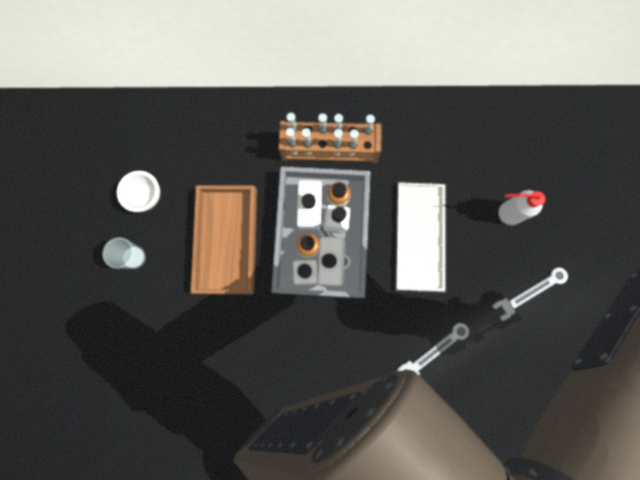

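View pics/side0.png

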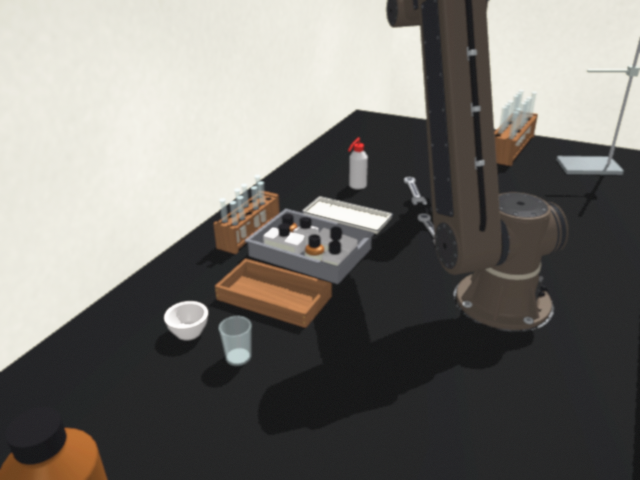

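```bash
python3 - <<'E'
import cv2
a=cv2.imread("pics/top0.png")[160:310,170:480]; cv2.imwrite("pics/top0c.png",cv2.resize(a,None,fx=2.58,fy=2.58,interpolation=cv2.INTER_CUBIC))
a=cv2.imread("pics/side0.png")[160:350,220:460]; cv2.imwrite("pics/side0c.png",cv2.resize(a,None,fx=3.1,fy=3.1,interpolation=cv2.INTER_CUBIC))
E
```

```text
(no output)
```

View pics/top0c.png

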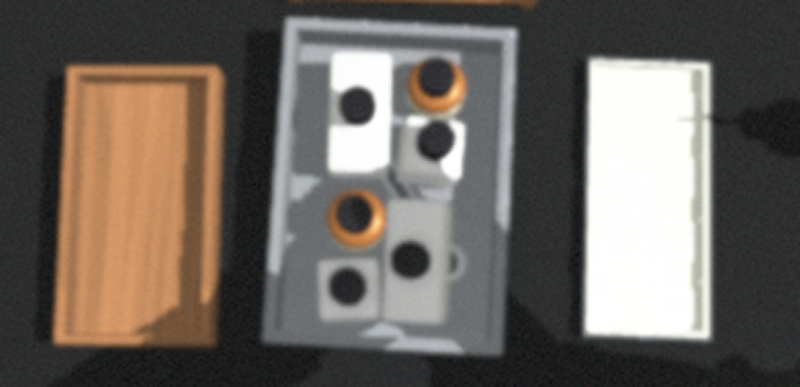

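View pics/side0c.png

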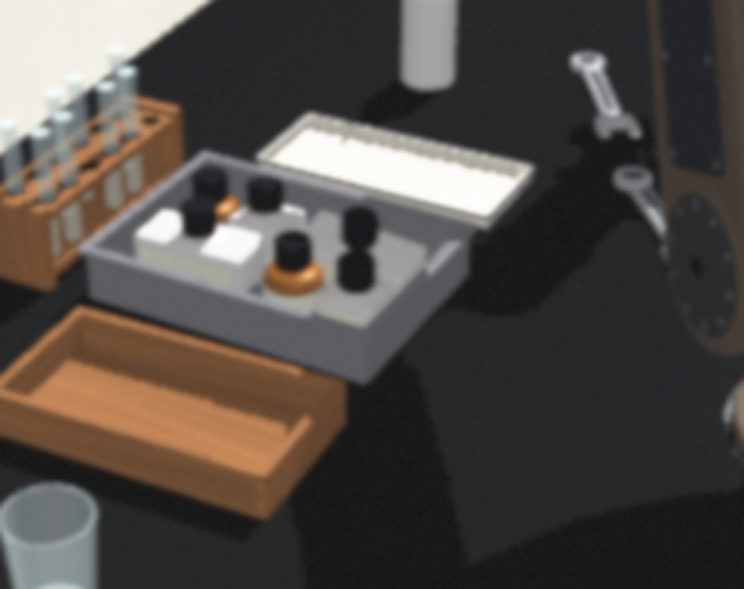

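The top view shows the tote at about (320,232) holding six bottles:
- long: (308,203) and (330,261)
- round: (338,193) and (307,244)
- square: (338,215) and (305,271)

The crate is at (223,240), the tray at (420,236), and the tube rack just beyond the tote at (331,141).

Spanner candidates are the tote one (shank at about (326,232), ring at about (348,262)), the bench one at (531,290), and the bench one at (440,347). The one farthest left is the one in the tote, and the crop confirms its ring and shank show between the bottles.

Next I'll measure the fixtures and caps.

```bash
cat > fit.py <<'E'
from h import *
from scipy.optimize import minimize
def boxc(x,y,yaw,lx,ly,z0,z1):
    c,s=np.cos(yaw),np.sin(yaw)
    return np.array([[x+c*a*lx/2-s*b*ly/2,y+s*a*lx/2+c*b*ly/2,z] for z in(z0,z1) for a,b in((-1,-1),(1,-1),(1,1),(-1,1))])
SS=4
def hullmask(pts,shape):
    m=np.zeros((shape[0]*SS,shape[1]*SS),np.uint8)
    h=cv2.convexHull(((pts+0.5)*SS*16-8).astype(np.float32)).astype(np.int32)
    cv2.fillConvexPoly(m,h,1,shift=4)
    return cv2.resize(m.astype(np.float32),(shape[1],shape[0]),interpolation=cv2.INTER_AREA)
def fitbox(views,x0,lx,ly,z0,z1,masks):
    def cost(v):
        s=0
        for p,m in zip(views,masks):
            h=hullmask(proj(p,boxc(v[0],v[1],v[2]/5,lx,ly,z0,z1)),m.shape)
            s+=np.abs(h-m).sum()/m.sum()
        return s
    sim=np.array([x0,[x0[0]+.015,x0[1],x0[2]],[x0[0],x0[1]+.015,x0[2]],[x0[0],x0[1],x0[2]+.3]])
    r=minimize(cost,x0,method="Nelder-Mead",options=dict(initial_simplex=sim,xatol=1e-4,fatol=1e-4))
    return r.x*[1,1,.2],r.fun
E
python3 - <<'E'
from fit import *
np.set_printoptions(precision=4,suppress=True)
pt=grab_frame("top"); ps=grab_frame("side")
np.savez("views.npz",pt=pt["frame"],ps=ps["frame"])
import pickle; pickle.dump((pt,ps),open("v0.pkl","wb"))
def comp(m,px):
    n,l=cv2.connectedComponents(m.astype(np.uint8)); v=l[px[1],px[0]]; mm=(l==v).astype(np.uint8)
    cs,_=cv2.findContours(mm,cv2.RETR_EXTERNAL,cv2.CHAIN_APPROX_NONE); o=np.zeros_like(mm); cv2.drawContours(o,cs,-1,1,-1); return o.astype(np.float32)
M={}
for n,p in(("t",pt),("s",ps)):
    f=p["frame"].astype(int); r,g,b=f[...,0],f[...,1],f[...,2]
    M["crate"+n]=((r-b>22))
    M["tray"+n]=((r>100)&(abs(r-b)<40))
for nm,pxt,pxs,dims in(("crate",(222,241),(270,293),(.262,.142,0,.042)),("tray",(420,235),(349,213),(.262,.112,0,.015)),):
    mt=comp(M[nm+"t"],pxt); ms=comp(M[nm+"s"],pxs)
    cv2.imwrite(f"pics/m_{nm}.png",np.hstack([mt,ms])*255)
    x0=list(ray(pt,pxt,.02)[:2])+[0]
    print(nm,x0,"top",fitbox([pt],x0,*dims,[mt]),"side",fitbox([ps],x0,*dims,[ms]),"both",fitbox([pt,ps],x0,*dims,[mt,ms]))
E
```

```text
crate [np.float64(0.530712219735793), np.float64(0.2488485016383595), 0] top (array([ 0.5348,  0.2444, -0.0026]), np.float64(0.04861998185515404)) side (array([ 0.534 ,  0.2474, -0.0033]), np.float64(0.038139764219522476)) both (array([ 0.5346,  0.2447, -0.0139]), np.float64(0.09271315485239029))
tray [np.float64(0.5449602454210689), np.float64(-0.23669318917637625), 0] top (array([ 0.5427, -0.2412, -0.0249]), np.float64(0.07120460271835327)) side (array([ 0.546 , -0.234 , -0.0187]), np.float64(0.6210612654685974)) both (array([ 0.5446, -0.2393, -0.04  ]), np.float64(0.698258101940155))[ WARN:0@3.037] global loadsave.cpp:1063 imwrite_ Unsupported depth image for selected encoder is fallbacked to CV_8U.
```

```bash
cat > ov.py <<'E'
from fit import *
def poly(im,p,pts,col,off,s):
    q=((proj(p,pts)-off+0.5)*s-0.5); cv2.polylines(im,[np.round(q*16).astype(np.int32)],True,col,1,cv2.LINE_AA,shift=4)
def crop(p,c,s):
    x0,y0,x1,y1=c; return cv2.resize(np.ascontiguousarray(p["frame"][y0:y1,x0:x1,::-1]),None,fx=s,fy=s,interpolation=cv2.INTER_CUBIC)
E
python3 - <<'E'
from ov import *
import pickle
pt,ps=pickle.load(open("v0.pkl","rb"))
def box(im,p,off,s,x,y,yaw,lin,lout,zr,zf):
    o=boxc(x,y,yaw,*lout,0,zr); i=boxc(x,y,yaw,*lin,zf,zr)
    poly(im,p,o[4:],(0,255,0),off,s); poly(im,p,i[4:],(255,255,0),off,s); poly(im,p,i[:4],(0,0,255),off,s); poly(im,p,o[:4],(255,0,255),off,s)
for n,p,c,s in(("t",pt,(180,160,460,310),2.8),("s",ps,(205,180,405,330),4)):
    im=crop(p,c,s); off=np.array(c[:2])
    box(im,p,off,s,.5348,.2448,-.003,(.246,.126),(.262,.142),.042,.008)
    box(im,p,off,s,.543,-.241,-.022,(.256,.106),(.262,.112),.015,.003)
    box(im,p,off,s,.545,.009,-.03,(.284,.196),(.306,.218),.055,.004)
    cv2.imwrite(f"pics/ov0{n}.png",im)
E
```

```text
(no output)
```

View pics/ov0t.png

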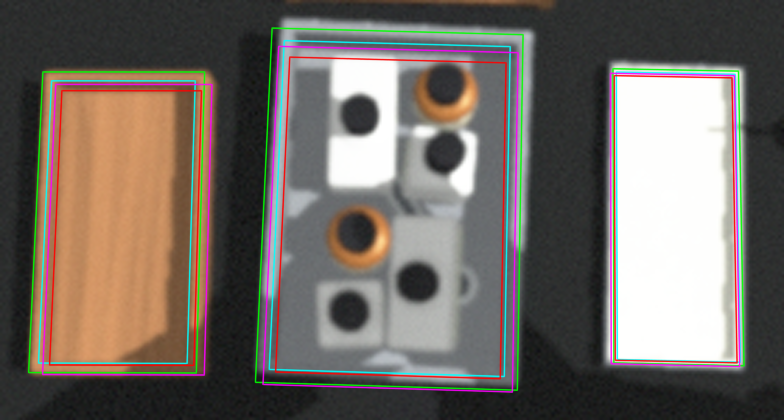

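View pics/ov0s.png

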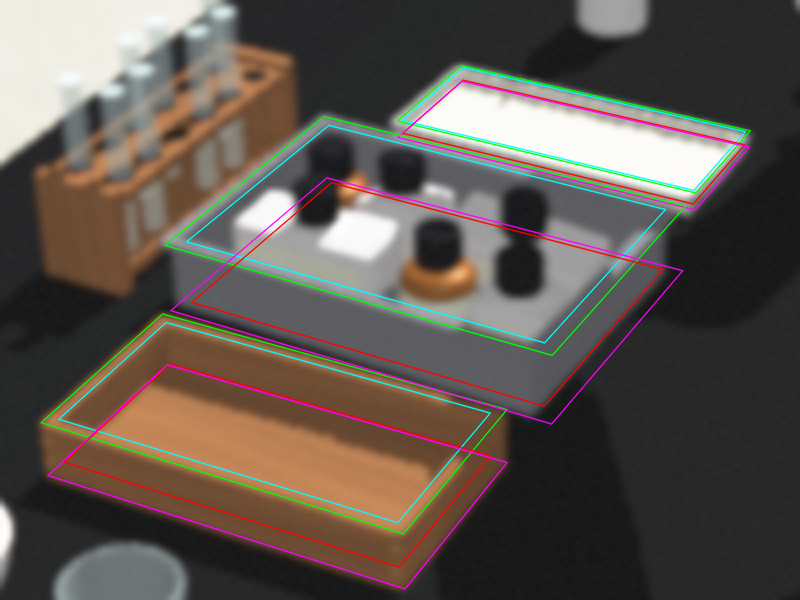

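```bash
python3 - <<'E'
from ov import *
import pickle
pt,ps=pickle.load(open("v0.pkl","rb"))
def g(im): return np.clip((im/255.)**.5*255,0,255).astype(np.uint8)
cv2.imwrite("pics/zt.png",g(crop(pt,(185,175,285,305),4.6)))
cv2.imwrite("pics/zt2.png",g(crop(pt,(265,160,380,305),4.1)))
E
```

```text
(no output)
```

View pics/zt.png

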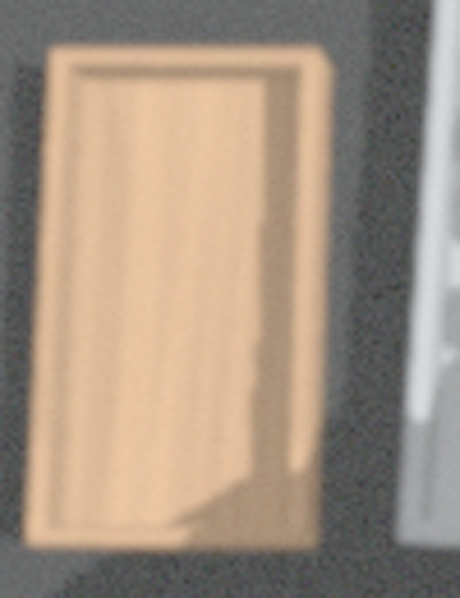

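View pics/zt2.png

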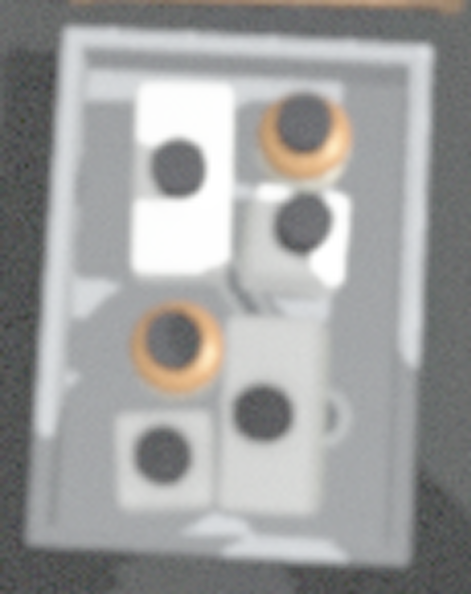

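```bash
cat > caps.py <<'E'
from ov import *
def cyl(x,y,z0,z1,r=.017,n=32):
    a=np.linspace(0,2*np.pi,n,endpoint=False)
    return np.array([[x+r*np.cos(t),y+r*np.sin(t),z] for z in(z0,z1) for t in a])
def blobs(p,roi,thr,amin,amax):
    f=p["frame"].max(axis=2).astype(np.uint8); x0,y0,x1,y1=roi
    up=cv2.resize(f[y0:y1,x0:x1],None,fx=4,fy=4,interpolation=cv2.INTER_CUBIC)
    n,l,st,c=cv2.connectedComponentsWithStats((up<thr).astype(np.uint8))
    return [((c[i]+.5)/4-.5+[x0,y0],st[i,4]/16) for i in range(1,n) if amin<st[i,4]/16<amax]
def hc(p,x,y,z0,z1):
    h=cv2.convexHull(proj(p,cyl(x,y,z0,z1)).astype(np.float32)); m=cv2.moments(h); return np.array([m["m10"],m["m01"]])/m["m00"],m["m00"]
def solve(p,c,zt):
    x=ray(p,c,zt)[:2]
    for _ in range(5):
        e=c-hc(p,*x,zt-.028,zt)[0]; x=x+ray(p,hc(p,*x,zt-.028,zt)[0]+e,zt)[:2]-ray(p,hc(p,*x,zt-.028,zt)[0],zt)[:2]
    return x,hc(p,*x,zt-.028,zt)[1]
E
python3 - <<'E'
from caps import *
import pickle
np.set_printoptions(precision=4,suppress=True)
pt,ps=pickle.load(open("v0.pkl","rb"))
for thr in(40,50,60):
    print(thr)
    for c,a in blobs(pt,(280,175,362,290),thr,80,400):
        x,ar=solve(pt,c,.078); print(c,a,ar,x, "side pred",proj(ps,[[*x,.064]])[0])
for thr in(40,50):
    print([(c.round(1),a) for c,a in blobs(ps,(240,205,375,280),thr,60,600)])
E
```

```text
40
[328.3551 260.3415] 84.875 183.50165935466066 [ 0.4777 -0.012 ] side pred [335.9326 234.9337]
50
[328.6539 260.4171] 115.875 183.4909677701071 [ 0.4775 -0.0127] side pred [336.0934 234.8348]
[304.2922 270.5893] 102.8125 183.51111054513603 [0.4537 0.044 ] side pred [335.161  246.1747]
60
[338.4681 189.7122] 115.1875 196.24568692361936 [ 0.6476 -0.0365] side pred [287.9016 218.7922]
[307.9483 200.8445] 102.9375 194.39345472236164 [0.6204 0.0364] side pred [283.7854 231.8673]
[338.063  214.2805] 116.375 192.15504756430164 [ 0.5875 -0.0352] side pred [305.4968 223.1964]
[307.0338 242.4388] 111.875 187.65485665528104 [0.5201 0.038 ] side pred [314.6652 239.8417]
[328.6186 260.3848] 128.5625 183.49655849765986 [ 0.4776 -0.0126] side pred [336.0569 234.8423]
[304.2414 270.639 ] 117.1875 183.51228828448802 [0.4536 0.0441] side pred [335.1809 246.2044]
[(array([305.1, 223.2]), np.float64(62.0)), (array([335.1, 240.1]), np.float64(201.1875)), (array([369.6, 254. ]), np.float64(157.9375))]
[(array([292.5, 206.6]), np.float64(98.5625)), (array([285.5, 224.6]), np.float64(181.75)), (array([305. , 222.5]), np.float64(87.5625)), (array([335.1, 240.1]), np.float64(226.875)), (array([364.3, 266.3]), np.float64(598.0)), (array([314. , 240.8]), np.float64(96.1875)), (array([247.9, 254.3]), np.float64(139.5))]
```

```bash
python3 - <<'E'
from caps import *
import pickle
np.set_printoptions(precision=4,suppress=True)
pt,ps=pickle.load(open("v0.pkl","rb"))
Q=dict(long_a=[(137,85),(130,272),(228,275),(233,85)],long_b=[(226,315),(218,508),(320,515),(330,322)],sq_a=[(250,190),(238,290),(345,290),(352,192)],sq_b=[(117,413),(120,510),(212,508),(212,410)],tote=[(62,28),(25,545),(412,565),(433,45)])
for k,v in Q.items():
    z=.055 if k=="tote" else .046
    P=np.array([ray(pt,np.array(c)/4.1+[265,160]-.4,z)[:2] for c in v])
    e=lambda a,b:(np.linalg.norm(P[b]-P[a]).round(4),)
    d=lambda a,b:np.degrees(np.arctan2(*(P[a]-P[b])[::-1]))
    print(k,P.mean(0),"len",[np.linalg.norm(P[i]-P[(i+1)%4]).round(3) for i in range(4)],"yaws",d(0,1),d(3,2),d(0,3)-90,d(1,2)-90)
v=[(47,47),(23,548),(315,548),(322,47)]
P=np.array([ray(pt,np.array(c)/4.6+[185,175]-.4,.042)[:2] for c in v]);print(P.mean(0),P, [np.linalg.norm(P[i]-P[(i+1)%4]).round(3) for i in range(4)])
for n,px,z in(("rack near edge",(331,163),.0),("rack near top",(331,158),.085),("neartubes base",(337,150),.085),("rackL",(278,158),.085),("rackR",(383,158),.085),("ring",(348,262),.012),("mortar",(138,191),.05),("beaker",(121,256),.05),("wash",(522,207),.1)):
    print(n,ray(pt,px,z))
for x in (.38,.5,.6): print("yaw0 dir px",proj(pt,[[x,.24,.04],[x+.1,.24,.04]]))
E
```

```text
long_a [0.6193 0.0347] len [np.float64(0.113), np.float64(0.058), np.float64(0.115), np.float64(0.057)] yaws -1.5948830612954819 -1.4254605433258385 -0.14590314260101422 -1.8720492786148242
long_b [ 0.4792 -0.0191] len [np.float64(0.113), np.float64(0.059), np.float64(0.113), np.float64(0.061)] yaws -2.2762352974245688 -3.3452791637389185 -3.9785042990233848 -3.9379350979105254
sq_a [ 0.582  -0.0327] len [np.float64(0.06), np.float64(0.063), np.float64(0.059), np.float64(0.06)] yaws -6.7316261922412375 -4.508482825754187 -1.2647231481495282 -0.0857331857185244
sq_b [0.4526 0.0436] len [np.float64(0.056), np.float64(0.053), np.float64(0.057), np.float64(0.055)] yaws 2.3391425110437067 0.1324587727578607 1.7666540498426997 1.2178542695273507
tote [0.5506 0.0044] len [np.float64(0.306), np.float64(0.22), np.float64(0.306), np.float64(0.22)] yaws -3.119257845238876 -3.12641878328319 -2.880565109300406 -2.9492706373875848
[0.534  0.2415] [[0.6669 0.3154]
 [0.4012 0.3164]
 [0.4012 0.166 ]
 [0.6666 0.1684]] [np.float64(0.266), np.float64(0.15), np.float64(0.265), np.float64(0.147)]
rack near edge [ 0.7354 -0.0194  0.    ]
rack near top [ 0.7198 -0.0186  0.085 ]
neartubes base [ 0.7396 -0.033   0.085 ]
rackL [0.7202 0.1073 0.085 ]
rackR [ 0.7194 -0.142   0.085 ]
ring [ 0.4795 -0.0602  0.012 ]
mortar [0.6495 0.4511 0.05  ]
beaker [0.4903 0.4818 0.05  ]
wash [ 0.5965 -0.4561  0.1   ]
yaw0 dir px [[221.6924 302.8053]
 [223.1083 260.6673]]
yaw0 dir px [[223.3867 252.3804]
 [224.7561 211.6276]]
yaw0 dir px [[224.7561 211.6276]
 [226.0884 171.9775]]
```

```bash
cat >> h.py <<'E'
def go(x,y,z,yaw):
    from scipy.spatial.transform import Rotation as Ro
    s=get_state(); R=Ro.from_euler("xyz",s["ee_rot"]); T=Ro.from_euler("xyz",[np.pi,0,yaw])
    rv=(R.inv()*T).as_rotvec(); d=T.inv().apply(np.array([x,y,z])-s["eef_pos"])*1000
    print("t",round(s["t"],2),"pos",(s["eef_pos"]*1000).round(1),"rot",s["ee_rot"].round(3),"F",s["force"].round(1),"w",round(s["width"]*1000,1))
    print("turn",rv.round(3),"then shift(tool,mm)",d.round(1))
E
python3 -c "
from h import *
go(.620,.036,.2,-3.168)"
```

```text
t 1.3 pos [ 303.8 -602.8  251.6] rot [ 3.142 -0.    -2.675] F [ 1.1  0.6 -0.2] w 87.8
turn [ 0.    -0.     0.493] then shift(tool,mm) [-299.3  646.9   51.6]
```

Call:
step_arm(
  commands="0 0 0 0 0 0.164; 0 0 0 0 0 0.164; 0 0 0 0 0 0.165; -20 43 0 0 0 0; -20 43 0 0 0 0; -20 43 0 0 0 0; -20 43 0 0 0 0; -20 43 0 0 0 0",
  jaw=60,
  grip_force=25,
)

```text
t: 2.3
eef_pos: [0.4099, -0.3891, 0.2518]
ee_rot: [-3.141, 0.0, 3.115]
force: [1.1, -0.5, 0.6]
width: 0.0598
```

Call:
step_arm(
  commands="-20 43 0 0 0 0; -20 43 0 0 0 0; -20 43 0 0 0 0; -20 43 0 0 0 0; -20 43 0 0 0 0; -20 43 0 0 0 0; -20 43 10 0 0 0; -20 43 10 0 0 0",
)

```text
t: 3.3
eef_pos: [0.5789, -0.0492, 0.2317]
ee_rot: [3.141, 0.001, 3.116]
force: [1.2, 0.4, -0.5]
width: 0.0599
```

```bash
python3 -c "
from h import *
go(.620,.036,.15,-3.168)"
```

```text
t 3.3 pos [578.9 -49.2 231.7] rot [3.141e+00 1.000e-03 3.116e+00] F [ 1.2  0.4 -0.5] w 59.9
turn [0.    0.001 0.   ] then shift(tool,mm) [-38.8  86.3  81.7]
```

Call:
step_arm(
  commands="-20 43 20 0 0 0; -18.8 43.3 20 0 0 0; 0 0 20 0 0 0; 0 0 20 0 0 0; 0 0 0 0 0 0",
)

```text
t: 3.92
eef_pos: [0.6184, 0.0344, 0.15]
ee_rot: [-3.141, -0.003, 3.115]
force: [-0.8, -0.2, 0.1]
width: 0.0599
```

```bash
python3 - <<'E'
from h import *
go(.620,.036,.078,-3.168)
p=grab_frame("side"); save(p,"s1.png",(220,150,420,300),4)
p=grab_frame("top"); save(p,"t1.png",(220,130,420,280),4)
E
```

```text
t 3.92 pos [618.4  34.4 150. ] rot [-3.141e+00 -3.000e-03  3.115e+00] F [-0.8 -0.2  0.1] w 59.9
turn [-0.001 -0.003  0.   ] then shift(tool,mm) [-1.5  1.7 72. ]
```

View pics/s1.png

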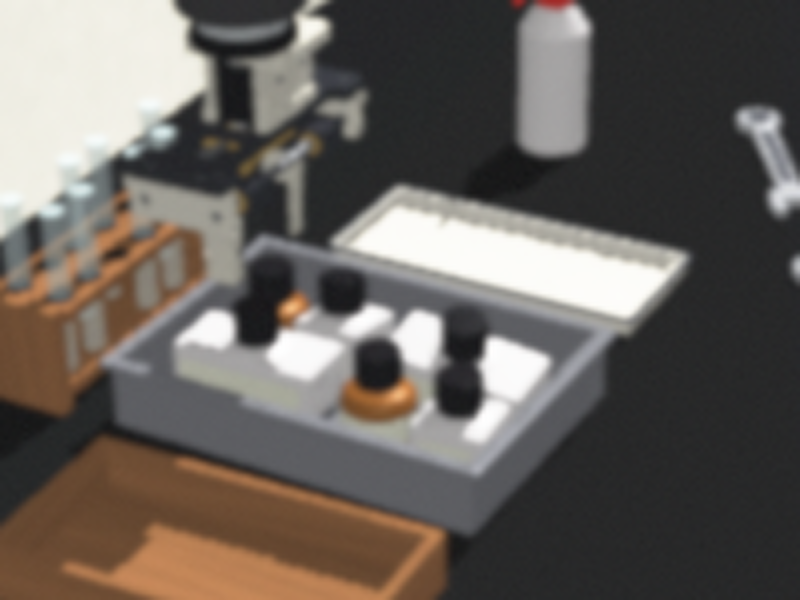

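View pics/t1.png

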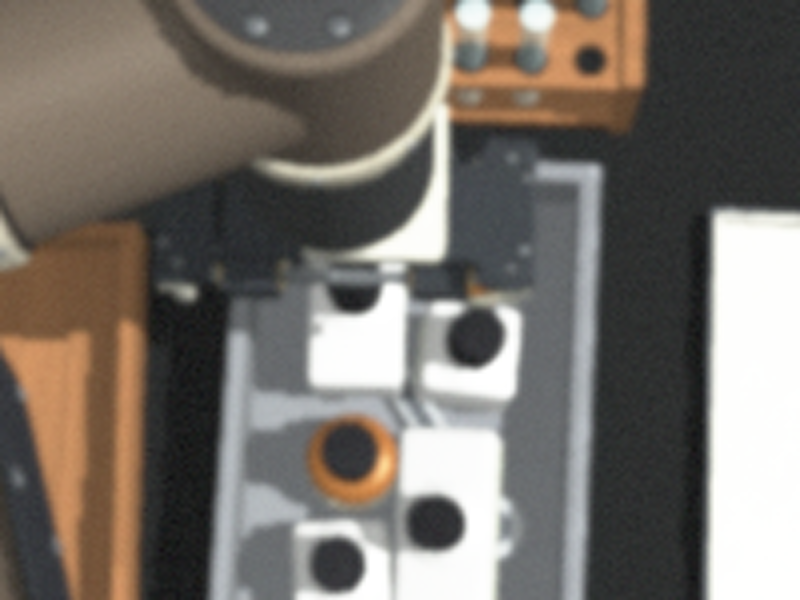

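```bash
python3 - <<'E'
from ov import *
pts=[]
for p,c in((grab_frame("side"),(220,150)),(grab_frame("top"),(220,130))):
    s=get_state();x,y,z=s["eef_pos"]
    P=[[x,y+d,z-.025] for d in(-.051,-.03,.03,.051)]+[[x,y,z-.025]]
    print(((proj(p,P)-c)*4).round())
E
```

```text
[[288. 218.]
 [274. 230.]
 [232. 267.]
 [216. 280.]
 [253. 248.]]
[[441. 258.]
 [404. 258.]
 [297. 258.]
 [260. 258.]
 [351. 258.]]
```

Side view: the left fingertip is at crop (225,275) and the right at (295,230), which matches the prediction. The jaws straddle the long_a cap at (258,320). Now I descend.

Call:
step_arm(
  commands="-1.5 1.7 18 0 0 0; 0 0 18 0 0 0; 0 0 18 0 0 0; 0 0 18 0 0 0; 0 0 0 0 0 0",
)

```text
t: 4.75
eef_pos: [0.6198, 0.0358, 0.0774]
ee_rot: [-3.14, -0.003, 3.115]
force: [0.0, 0.0, -0.5]
width: 0.0599
```

Call:
step_arm(
  commands="0 0 0 0 0 0; 0 0 0 0 0 0; 0 0 0 0 0 0; 0 0 0 0 0 0; 0 0 0 0 0 0",
  jaw=20,
)

```text
t: 5.38
eef_pos: [0.6209, 0.0362, 0.0797]
ee_rot: [3.141, 0.0, 3.115]
force: [0.3, 0.3, -3.2]
width: 0.0548
```

```bash
python3 - <<'E'
from h import *
p=grab_frame("side"); save(p,"s2.png",(220,150,420,300),4); print(get_state())
p=grab_frame("top"); save(p,"t2.png",(220,130,420,280),4)
E
```

```text
{'t': 5.425, 'q': array([ 3.71639103e-01,  4.28403444e-01, -3.13804606e-01, -2.68021088e-05,
       -8.28477162e-01, -1.96865180e+00]), 'qd': array([ 0.00113185, -0.00109441,  0.00018271,  0.00010858, -0.00132276,
        0.00021491]), 'joint_efforts': array([-1.61907155e-03, -5.89133084e+01,  2.39122546e+01,  5.85061938e+00,
       -9.31570726e-02, -2.27330611e-05]), 'eef_pos': array([0.62087558, 0.03614089, 0.07963366]), 'ee_rot': array([3.14153139e+00, 9.47825996e-05, 3.11535817e+00]), 'force': array([-0.84110755, -1.18070587, -2.48381691]), 'moment': array([-0.05194183, -0.02446991,  0.0280632 ]), 'width': 0.05451713372533348}
```

View pics/s2.png

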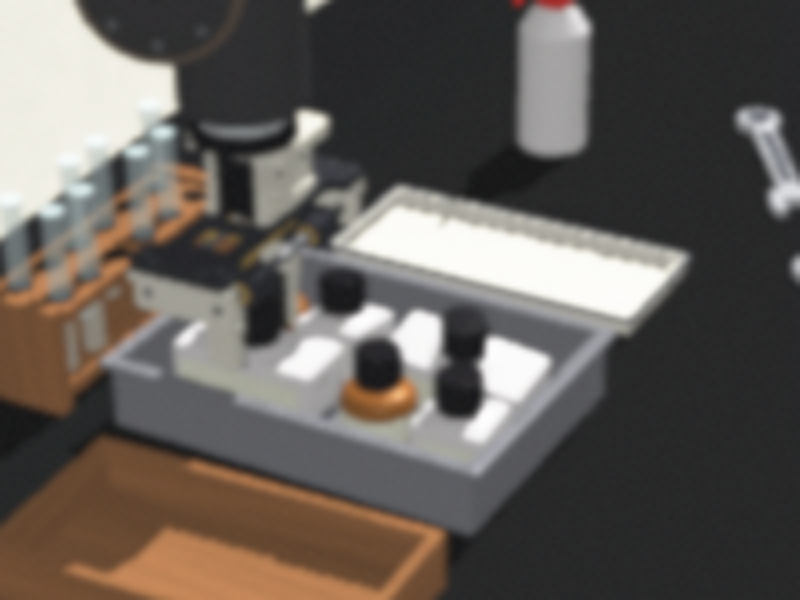

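View pics/t2.png

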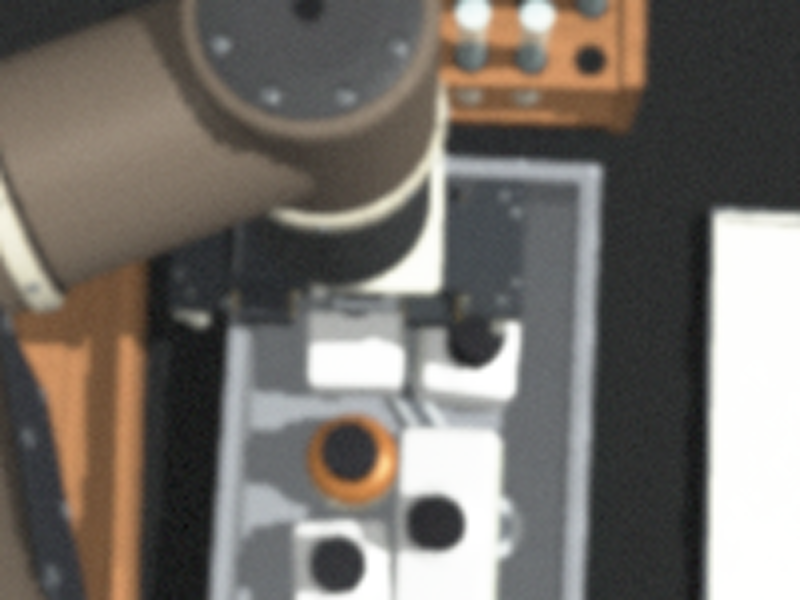

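Width stopped at 54.8 mm because the fingertips are catching the body's top edge, so this bottle stands a little raised. I'll open, rise, and close again.

Call:
step_arm(
  commands="0 0 0 0 0 0; 0 0 -5 0 0 0; 0 0 -5 0 0 0; 0 0 0 0 0 0",
  jaw=60,
)

```text
t: 5.98
eef_pos: [0.6214, 0.0363, 0.0905]
ee_rot: [3.141, 0.002, 3.116]
force: [0.3, -0.6, 0.2]
width: 0.0597
```

Call:
step_arm(
  commands="0 0 0 0 0 0; 0 0 0 0 0 0; 0 0 0 0 0 0; 0 0 0 0 0 0; 0 0 0 0 0 0",
  jaw=20,
)

```text
t: 6.6
eef_pos: [0.6208, 0.0361, 0.0894]
ee_rot: [-3.141, -0.0, 3.115]
force: [0.3, -0.8, -1.1]
width: 0.0334
```

Call:
step_arm(
  commands="0 0 -10 0 0 0; 0 0 -20 0 0 0; 0 0 -20 0 0 0; 0 0 -20 0 0 0; 0 0 -20 0 0 0; 0 0 -15 0 0 0; 0 0 0 0 0 0",
)

```text
t: 7.48
eef_pos: [0.6214, 0.0363, 0.1959]
ee_rot: [3.141, 0.002, 3.115]
force: [0.1, 0.1, -3.2]
width: 0.0332
```

```bash
python3 - <<'E'
from h import *
go(.5945,.276,.2,-3.1416)
p=grab_frame("side"); save(p,"s3.png",(220,100,420,250),4)
E
```

```text
t 7.47 pos [621.4  36.3 195.9] rot [3.141e+00 2.000e-03 3.115e+00] F [ 0.1  0.1 -3.2] w 33.2
turn [ 0.001  0.002 -0.026] then shift(tool,mm) [ 26.9 239.7  -4.1]
```

View pics/s3.png

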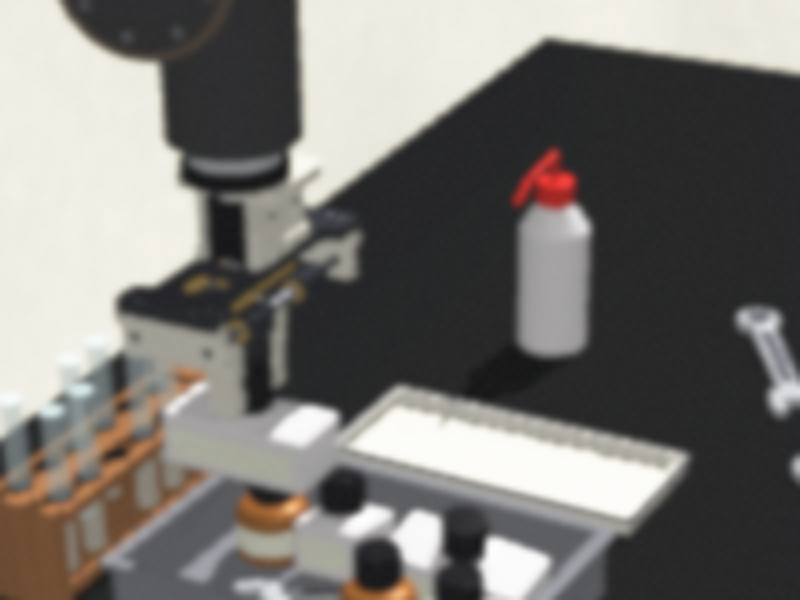

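Call:
step_arm(
  commands="4.5 40 0 0 0 -0.026; 4.5 40 0 0 0 0; 4.5 40 0 0 0 0; 4.5 40 0 0 0 0; 4.5 40 10 0 0 0; 4.5 40 20 0 0 0; 0 0 20 0 0 0; 0 0 0 0 0 0",
)

```text
t: 8.52
eef_pos: [0.5932, 0.2756, 0.1414]
ee_rot: [-3.138, -0.005, -3.141]
force: [0.0, 0.3, -2.2]
width: 0.0336
```

```bash
python3 - <<'E'
from ov import *
go(.5945,.276,.14,-3.1416)
for n,c in(("side",(200,160,380,310)),("top",(170,150,350,300))):
    p=grab_frame(n); im=crop(p,c,4.4); off=np.array(c[:2])
    x,y,z=get_state()["eef_pos"]; zu=z-.077
    b=boxc(x,y,0,.114,.056,zu,zu+.042); poly(im,p,b[:4],(0,0,255),off,4.4); poly(im,p,b[4:],(0,255,0),off,4.4)
    i=boxc(.5345,.2455,0,.246,.126,.008,.042); poly(im,p,i[4:],(255,255,0),off,4.4); poly(im,p,i[:4],(255,0,255),off,4.4)
    cv2.imwrite(f"pics/pl1{n}.png",im)
E
```

```text
t 8.53 pos [593.2 275.6 141.4] rot [-3.138 -0.005 -3.141] F [ 0.   0.3 -2.2] w 33.6
turn [-0.003 -0.005  0.   ] then shift(tool,mm) [-1.3  0.4  1.4]
```

View pics/pl1side.png

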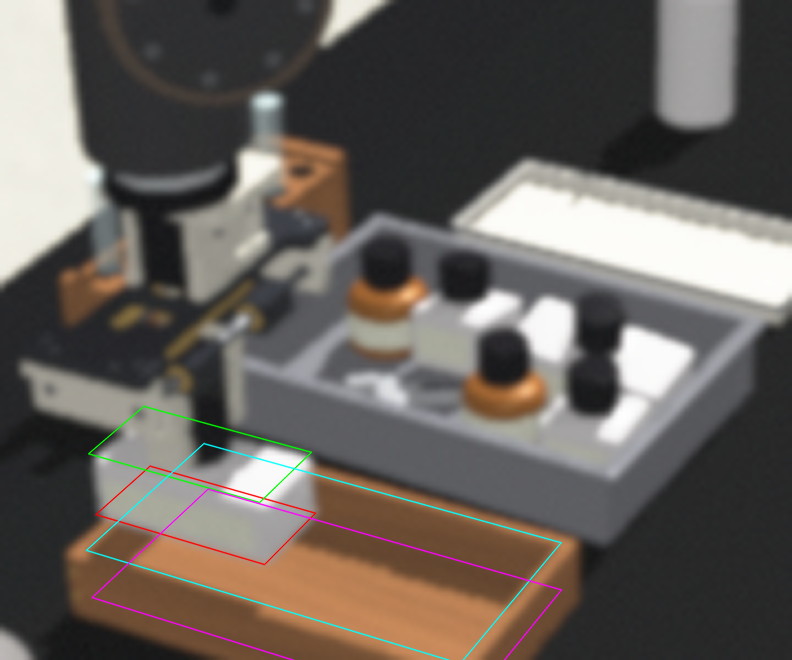

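View pics/pl1top.png

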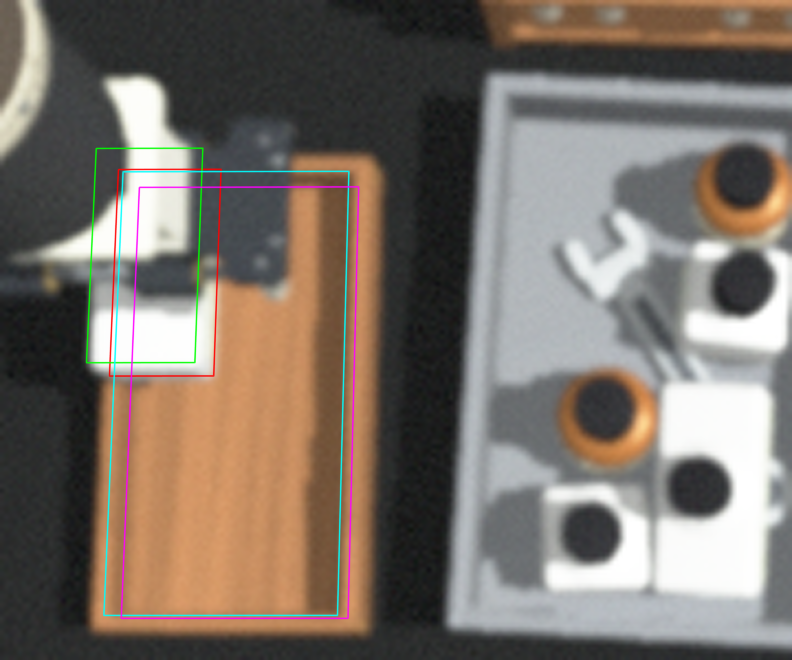

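Overlay of the held long bottle agrees with the image within about 2 px, and its underside is 77 mm below the TCP. The spanner's open jaw now shows at crop (610,260), as expected. I'll lower it.

Call:
step_arm(
  commands="-1.3 0.4 10 0 0 0; 0 0 15 0 0 0; 0 0 15 0 0 0; 0 0 8 0 0 0; 0 0 4 0 0 0; 0 0 2 0 0 0; 0 0 0 0 0 0",
)

```text
t: 9.5
eef_pos: [0.5964, 0.2768, 0.0908]
ee_rot: [3.141, 0.0, 3.141]
force: [0.4, -0.4, -3.0]
width: 0.0333
```

Call:
step_arm(
  commands="1 -0.5 2 0 0 0; 0 0 2 0 0 0; 0 0 1 0 0 0; 0 0 1 0 0 0; 0 0 0 0 0 0",
)

```text
t: 10.12
eef_pos: [0.5952, 0.2761, 0.0845]
ee_rot: [-3.142, -0.0, 3.141]
force: [-0.2, -0.5, -2.8]
width: 0.0336
```

Call:
step_arm(
  commands="0 0 1 0 0 0; 0 0 1 0 0 0; 0 0 1 0 0 0; 0 0 0 0 0 0",
)

```text
t: 10.62
eef_pos: [0.5954, 0.2762, 0.0834]
ee_rot: [3.141, 0.001, -3.141]
force: [-6.3, -1.7, 9.2]
width: 0.0336
```

```bash
python3 - <<'E'
from ov import *
go(.5945,.276,.085,-3.1416)
for n,c in(("side",(200,180,380,330)),):
    p=grab_frame(n); im=crop(p,c,4.4); off=np.array(c[:2])
    x,y,z=get_state()["eef_pos"]; zu=.008
    b=boxc(x,y,0,.114,.056,zu,zu+.042); poly(im,p,b[:4],(0,0,255),off,4.4); poly(im,p,b[4:],(0,255,0),off,4.4)
    cv2.imwrite(f"pics/pl2{n}.png",im)
E
```

```text
t 10.62 pos [595.4 276.2  83.4] rot [ 3.141e+00  1.000e-03 -3.141e+00] F [-6.3 -1.7  9.2] w 33.6
turn [0.    0.001 0.   ] then shift(tool,mm) [ 0.9 -0.2 -1.6]
```

View pics/pl2side.png

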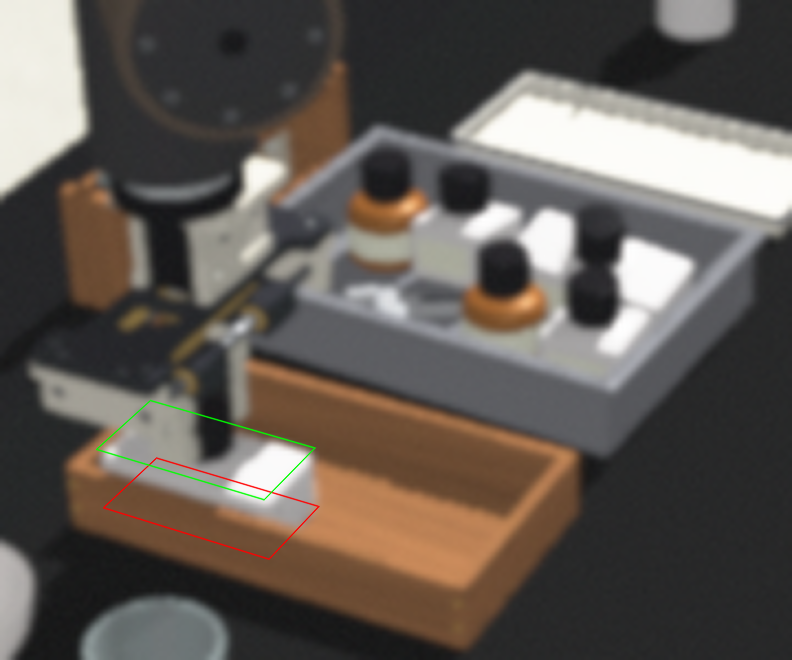

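Call:
step_arm(
  commands="0 0 -1 0 0 0; 0 0 0 0 0 0; 0 0 0 0 0 0; 0 0 -20 0 0 0; 0 0 -40 0 0 0; 0 0 -30 0 0 0; 0 0 -20 0 0 0",
  jaw=52,
)

```text
t: 11.55
eef_pos: [0.5957, 0.2764, 0.1942]
ee_rot: [3.141, 0.001, 3.142]
force: [0.1, -0.1, -0.9]
width: 0.0516
```

```bash
cat > look.py <<'E'
from caps import *
def look(tag,roi_t=(265,160,380,305),pic=True):
    np.set_printoptions(precision=4,suppress=True)
    p=grab_frame("top")
    if pic: 
        im=crop(p,(185,160,385,310),4); cv2.imwrite(f"pics/{tag}.png",im)
    for thr in(60,):
        for c,a in blobs(p,(270,165,365,292),thr,80,300): print("tote cap",c.round(1),a,solve(p,c,.078)[0])
        for c,a in blobs(p,(190,180,262,295),45,80,300): print("crate cap",c.round(1),a,solve(p,c,.082)[0], solve(p,c,.082)[0]-[.5345,.2455])
    return p
E
python3 -c "
from look import *
look('l1')"
```

```text
tote cap [335.8 166. ] 194.125 [ 0.7065 -0.0303]
tote cap [338.5 189.7] 115.6875 [ 0.6476 -0.0364]
tote cap [338.  214.1] 112.5 [ 0.5879 -0.0351]
tote cap [306.7 242.4] 99.4375 [0.5202 0.0389]
tote cap [328.2 260.4] 103.4375 [ 0.4775 -0.0117]
crate cap [190.8 231. ] 125.125 [0.5472 0.3123] [0.0127 0.0668]
crate cap [259.3 263.4] 281.875 [0.4704 0.1487] [-0.0641 -0.0968]
```

View pics/l1.png

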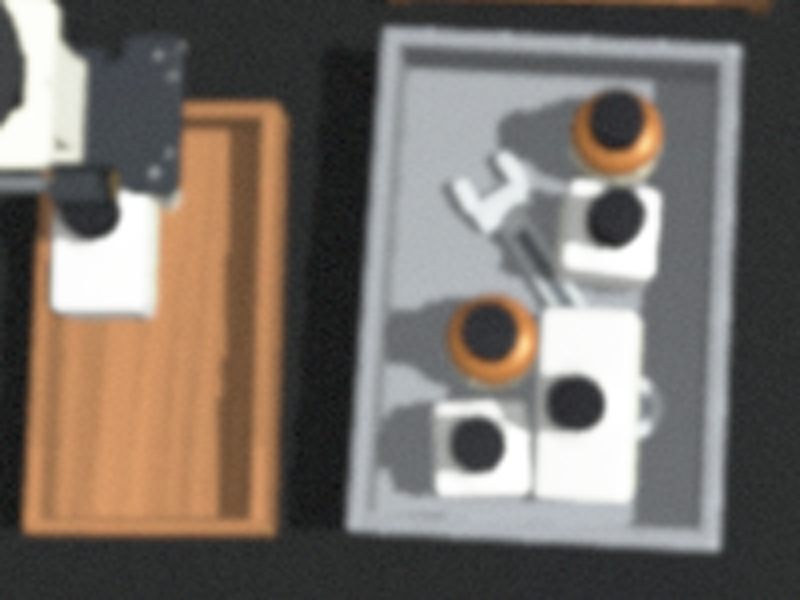

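```bash
python3 -c "
from look import *
go(.4775,-.012,.13,-3.2816)"
```

```text
t 11.6 pos [596.7 276.9 196.8] rot [ 3.139  0.004 -3.141] F [2.3 0.2 3.6] w 52.1
turn [0.003 0.004 0.14 ] then shift(tool,mm) [  77.7 -302.7   66.8]
```

Call:
step_arm(
  commands="0 0 0 0 0 0.14; 10 -43 0 0 0 0; 10 -43 0 0 0 0; 11 -43 0 0 0 0; 11 -43 0 0 0 0; 12 -43 0 0 0 0; 12 -43 10 0 0 0; 12 -44 20 0 0 0",
  jaw=54,
)

```text
t: 12.6
eef_pos: [0.4757, -0.013, 0.1628]
ee_rot: [3.141, 0.002, 3.002]
force: [1.3, -0.5, -1.4]
width: 0.0535
```

```bash
python3 - <<'E'
from look import *
go(.4775,-.012,.088,-3.2816)
p=grab_frame("side"); save(p,"s4.png",(250,150,430,285),4.4)
E
```

```text
t 12.6 pos [475.7 -13.  162.8] rot [3.141e+00 2.000e-03 3.002e+00] F [ 1.3 -0.5 -1.4] w 53.5
turn [0.001 0.002 0.   ] then shift(tool,mm) [-1.6  1.3 74.8]
```

View pics/s4.png

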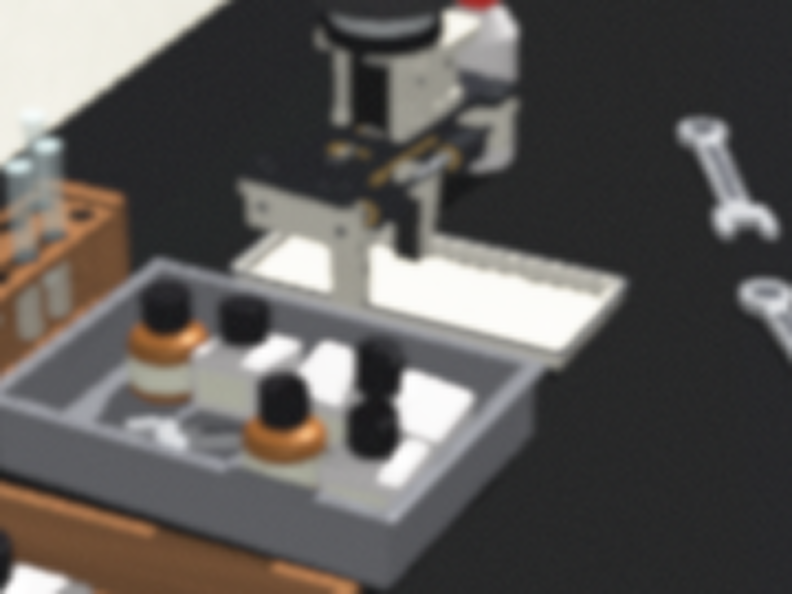

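Jaws are above the long_b cap at crop (378,365). Lower and grip.

Call:
step_arm(
  commands="-1.6 1.3 20 0 0 0; 0 0 20 0 0 0; 0 0 20 0 0 0; 0 0 14 0 0 0; 0 0 0 0 0 0",
)

```text
t: 13.28
eef_pos: [0.477, -0.0111, 0.0876]
ee_rot: [-3.141, -0.002, 3.001]
force: [1.0, 0.7, 1.0]
width: 0.0542
```

Call:
step_arm(
  commands="0 0 0 0 0 0; 0 0 0 0 0 0; 0 0 0 0 0 0; 0 0 0 0 0 0",
  jaw=20,
)

```text
t: 13.78
eef_pos: [0.478, -0.0108, 0.0891]
ee_rot: [3.141, 0.001, 3.002]
force: [-0.1, -0.2, 2.6]
width: 0.0349
```

Call:
step_arm(
  commands="0 0 -10 0 0 0; 0 0 -20 0 0 0; 0 0 -20 0 0 0; 0 0 -20 0 0 0; 0 0 -20 0 0 0; 0 0 -15 0 0 0; 0 0 0 0 0 0",
)

```text
t: 14.65
eef_pos: [0.478, -0.0107, 0.1946]
ee_rot: [3.141, 0.002, 3.001]
force: [0.1, 0.0, -2.7]
width: 0.0349
```

```bash
python3 - <<'E'
from look import *
go(.4745,.276,.2,-np.pi-.084)
p=grab_frame("side"); save(p,"s5.png",(250,120,430,255),4.4)
E
```

```text
t 14.65 pos [478.  -10.7 194.6] rot [3.141e+00 2.000e-03 3.001e+00] F [ 0.1  0.  -2.7] w 34.9
turn [ 0.001  0.002 -0.056] then shift(tool,mm) [ 27.6 285.4  -5.4]
```

View pics/s5.png

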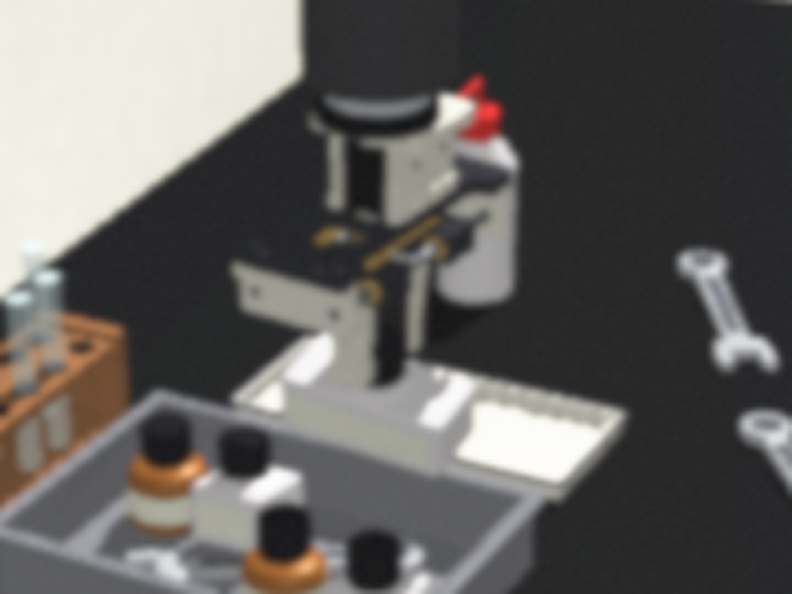

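Call:
step_arm(
  commands="3.9 40 0 0 0 -0.056; 4 41 0 0 0 0; 4 41 0 0 0 0; 4 41 0 0 0 0; 4 41 0 0 0 0; 4 41 10 0 0 0; 4 41 15 0 0 0; 0 0 15 0 0 0",
)

```text
t: 15.7
eef_pos: [0.4758, 0.2786, 0.1517]
ee_rot: [-3.141, -0.001, 3.06]
force: [-0.8, -0.4, -3.0]
width: 0.0341
```

```bash
cat > held.py <<'E'
from ov import *
def tb(x,y,z,off,lx,ly,rx,ry,yaw=0):
    "bottle pose pivoting at the cap grasp: z=tcp z, off=underside below TCP"
    from scipy.spatial.transform import Rotation as Ro
    b=boxc(0,0,0,lx,ly,-off,-off+.042); return Ro.from_euler("xyz",[rx,ry,yaw]).apply(b)+[x,y,z]
def held(tag,off,lx,ly,rx=0,ry=0,yaw=0,dx=0,dy=0,cs=(200,160,380,310),ct=(170,150,350,300),crate=True):
    for n,c in(("side",cs),("top",ct)):
        p=grab_frame(n); im=crop(p,c,4.4); o=np.array(c[:2])
        x,y,z=get_state()["eef_pos"]; b=tb(x+dx,y+dy,z,off,lx,ly,rx,ry,yaw)
        poly(im,p,b[:4],(0,0,255),o,4.4); poly(im,p,b[4:],(0,255,0),o,4.4)
        if crate:
            i=boxc(.5345,.2455,0,.246,.126,.008,.042); poly(im,p,i[4:],(255,255,0),o,4.4)
        cv2.imwrite(f"pics/{tag}{n}.png",im)
E
python3 - <<'E'
from held import *
go(.4745,.276,.145,-np.pi-.084)
held("h2",.078,.114,.056)
E
```

```text
t 15.7 pos [475.8 278.6 151.7] rot [-3.141e+00 -1.000e-03  3.060e+00] F [-0.8 -0.4 -3. ] w 34.1
turn [-0.001 -0.001  0.002] then shift(tool,mm) [ 1.  -2.7  6.7]
```

View pics/h2side.png

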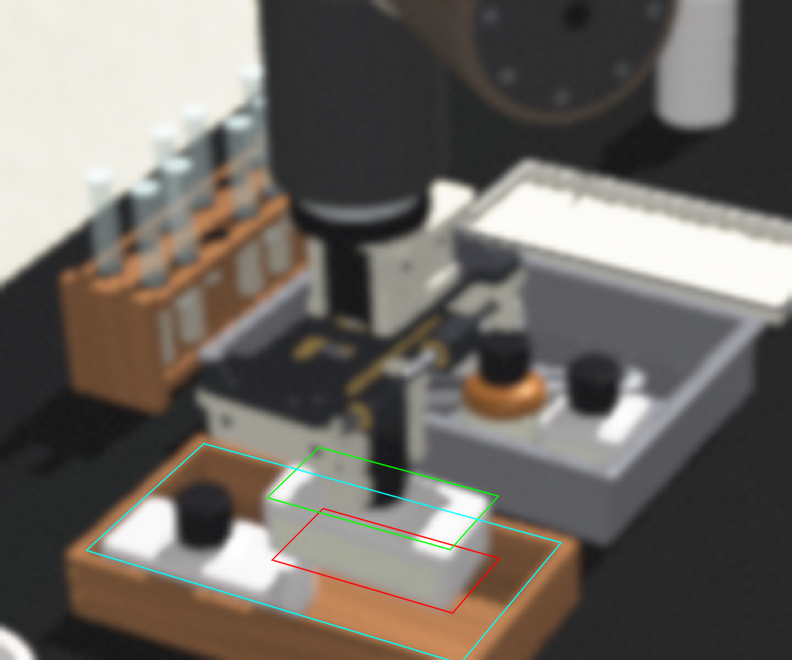

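View pics/h2top.png

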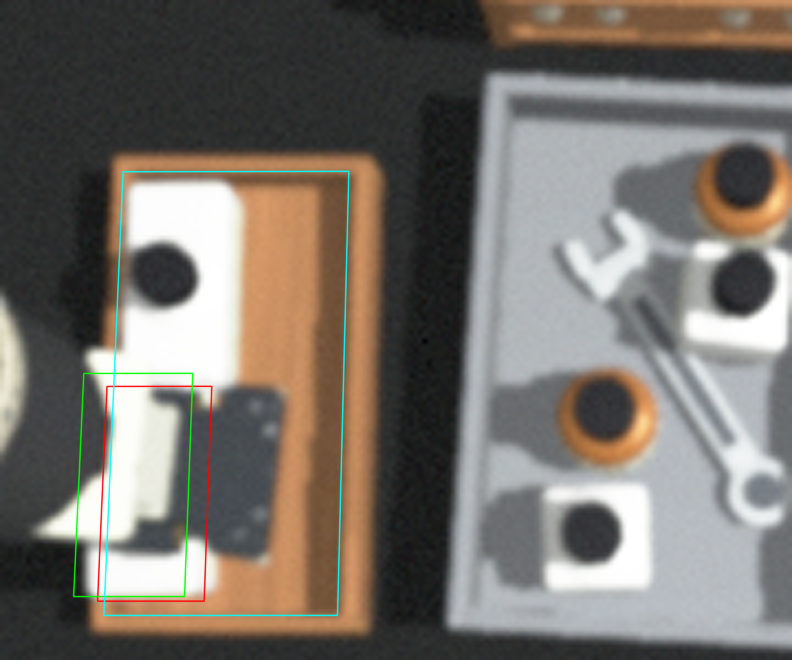

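```bash
python3 - <<'E'
from held import *
held("h3",.078,.114,.056,rx=-.12)
E
```

```text
(no output)
```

View pics/h3side.png

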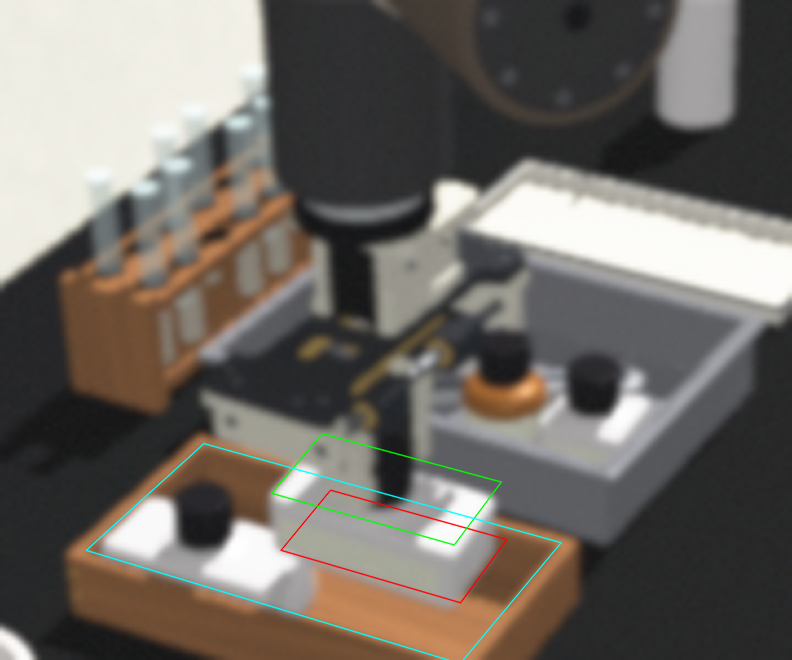

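View pics/h3top.png

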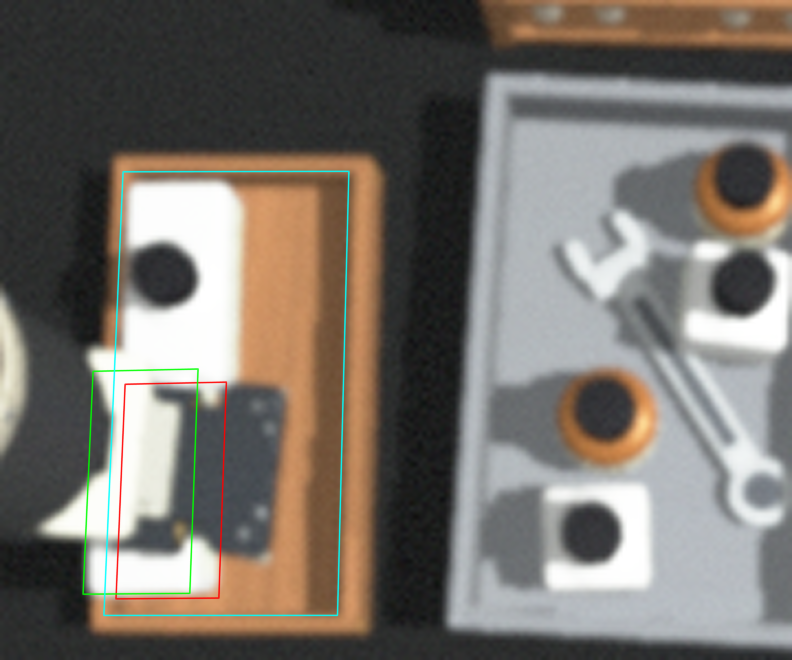

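Call:
step_arm(
  commands="0 0 0 -0.1 0 0; 1 -2 0 0 0 0; 0 0 0 0 0 0",
)

```text
t: 16.27
eef_pos: [0.4753, 0.2737, 0.1541]
ee_rot: [3.042, 0.001, 3.056]
force: [0.7, -0.6, -2.0]
width: 0.034
```

```bash
python3 - <<'E'
from held import *
print(get_state()["eef_pos"],get_state()["ee_rot"])
held("h4",.081,.114,.056,rx=0)
E
```

```text
[0.47532595 0.27372006 0.15413599] [3.04230296e+00 7.76401664e-04 3.05621789e+00]
```

View pics/h4side.png

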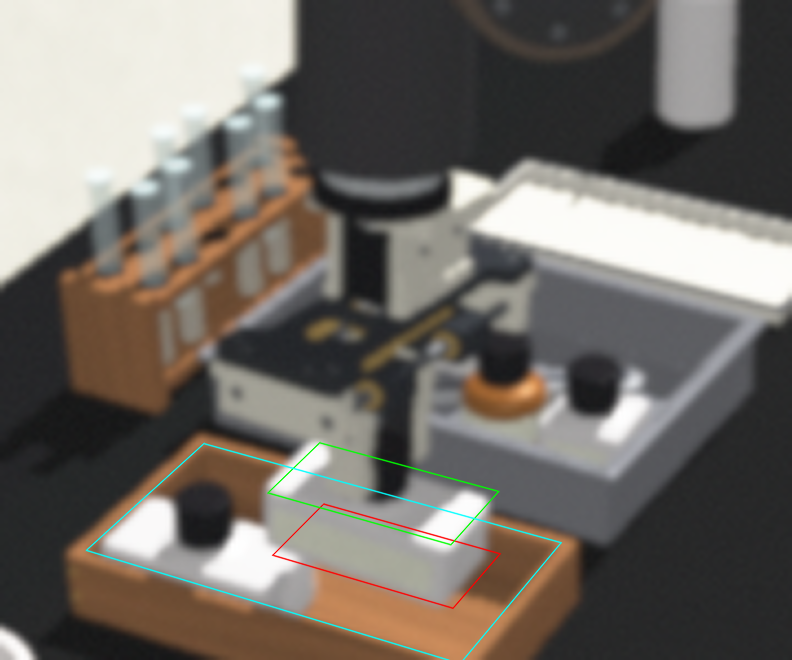

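View pics/h4top.png

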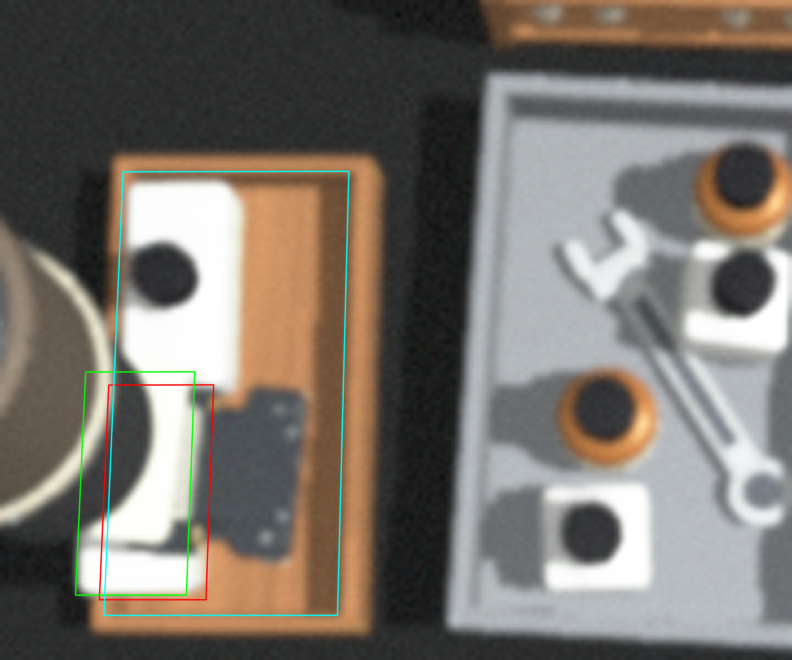

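```bash
cat >> h.py <<'E'
def mv(dx,dy,dz):
    "world shift mm -> tool shift"
    from scipy.spatial.transform import Rotation as Ro
    s=get_state(); print((s["eef_pos"]*1000).round(1),s["ee_rot"].round(3),"F",s["force"].round(1),"->",Ro.from_euler("xyz",s["ee_rot"]).inv().apply([dx,dy,dz]).round(1))
E
python3 -c "
from h import *
mv(-1,3,0);mv(0,0,-60)"
```

```text
[475.2 274.4 153.7] [3.042 0.    3.057] F [-0.3  1.2 -2.9] -> [1.2 2.9 0.3]
[475.2 274.4 153.7] [3.042 0.    3.057] F [-0.3  1.2 -2.9] -> [ 0.  -5.9 59.7]
```

Call:
step_arm(
  commands="1 2 0 0 0 0; 0 -1.5 15 0 0 0; 0 -1.5 15 0 0 0; 0 -1.5 15 0 0 0; 0 -1 10 0 0 0; 0 0 0 0 0 0",
)

```text
t: 17.12
eef_pos: [0.4736, 0.2758, 0.0969]
ee_rot: [3.044, -0.002, 3.057]
force: [0.2, -2.9, -4.1]
width: 0.0338
```

```bash
python3 - <<'E'
from held import *
mv(0,0,-10)
held("h5",.080,.114,.056,rx=0)
E
```

```text
[473.6 275.8  96.9] [ 3.044e+00 -2.000e-03  3.057e+00] F [ 0.2 -2.9 -4.1] -> [-0. -1. 10.]
```

View pics/h5side.png

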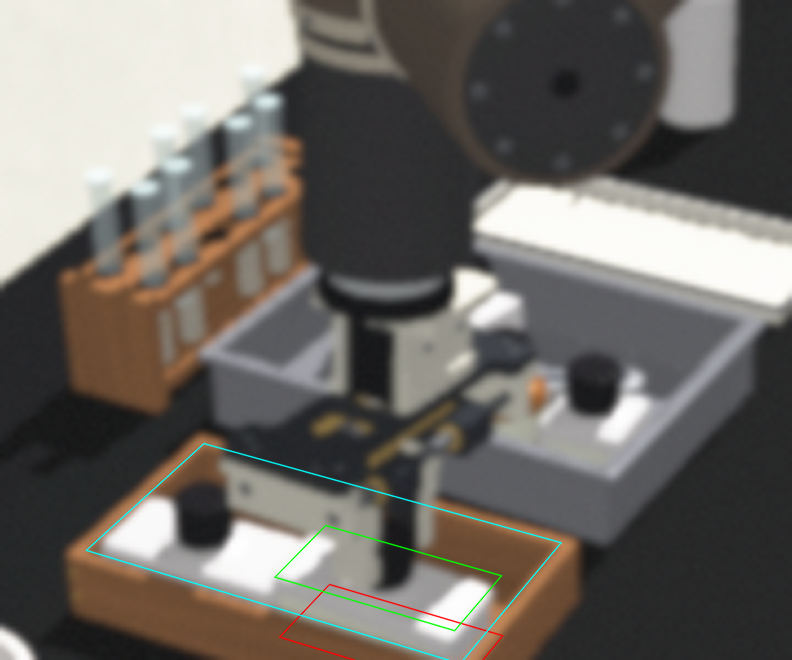

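View pics/h5top.png

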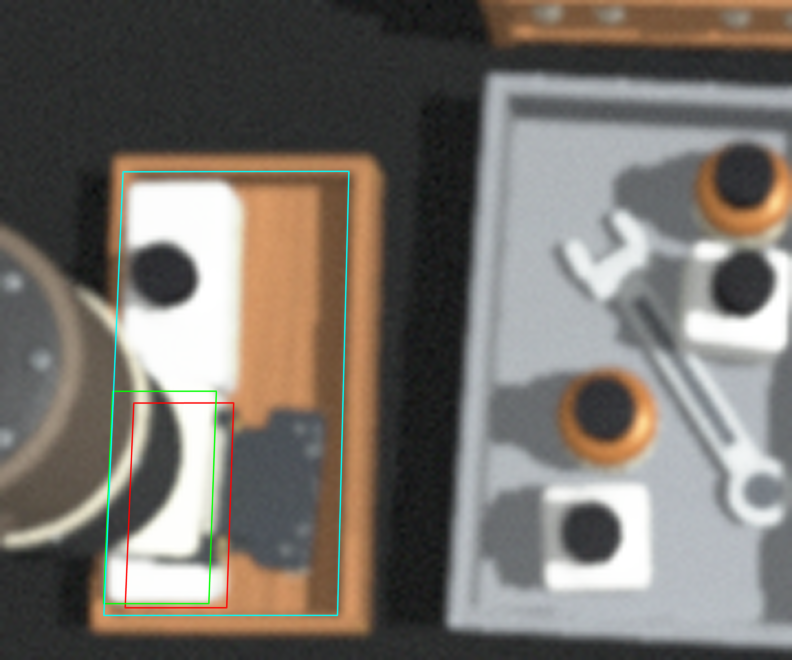

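Call:
step_arm(
  commands="0 -1.5 0 0 0 0; 0 -0.3 3 0 0 0; 0 -0.3 3 0 0 0; 0 -0.2 2 0 0 0; 0 0 1 0 0 0; 0 0 0 0 0 0",
)

```text
t: 17.98
eef_pos: [0.4753, 0.2757, 0.0905]
ee_rot: [3.04, 0.003, 3.058]
force: [0.0, -3.4, 8.0]
width: 0.0341
```

Call:
step_arm(
  commands="0 0 1 0 0 0; 0 0 0 0 0 0",
)

```text
t: 18.23
eef_pos: [0.4757, 0.2757, 0.0901]
ee_rot: [3.04, 0.003, 3.058]
force: [-0.7, -5.2, 12.1]
width: 0.0338
```

```bash
python3 - <<'E'
from held import *
mv(0,0,0)
held("h6",.080,.114,.056,rx=0)
E
```

```text
[475.7 275.7  90.1] [3.040e+00 3.000e-03 3.058e+00] F [-0.7 -5.2 12.1] -> [0. 0. 0.]
```

View pics/h6side.png

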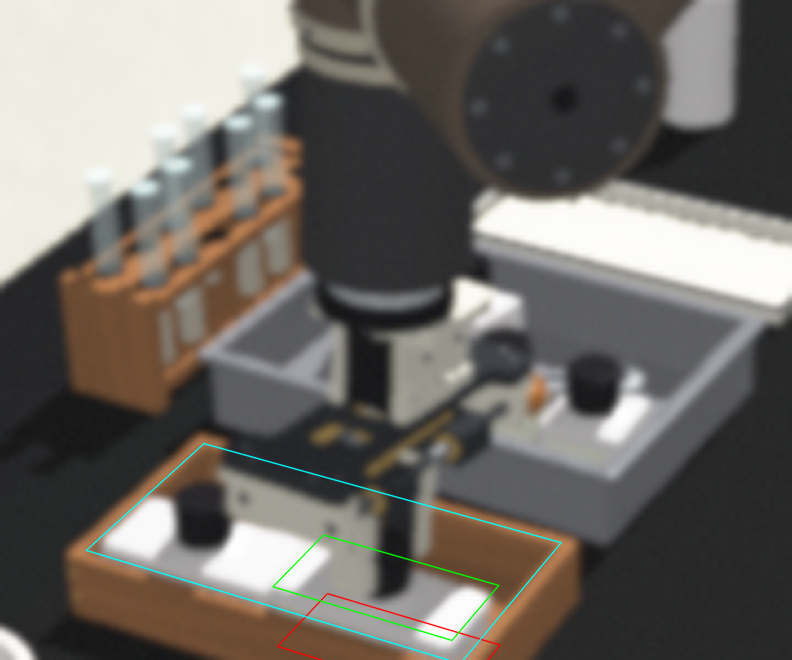

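Call:
step_arm(
  commands="0 0 0 0 0 0; 0 0 0 0 0 0; 0 0 0 0 0 0; 0 0 -20 0 0 0; 0 0 -40 0 0 0; 0 0 -30 0.1 0 0; 0 -40 -20 0 0 0; 0 -40 0 0 0 0",
  jaw=54,
)

```text
t: 19.32
eef_pos: [0.4671, 0.187, 0.1991]
ee_rot: [3.14, 0.002, 3.059]
force: [0.4, 0.4, 0.2]
width: 0.0539
```

Call:
step_arm(
  commands="0 -30 0 0 0 0; 0 -30 0 0 0 0; 0 0 0 0 0 0",
)

```text
t: 19.7
eef_pos: [0.4611, 0.1254, 0.1977]
ee_rot: [3.141, 0.0, 3.056]
force: [0.1, 0.1, -1.2]
width: 0.0538
```

```bash
python3 - <<'E'
from held import *
mv(0,0,0)
for n,c in(("side",(200,180,380,330)),("top",(180,150,360,300))):
    p=grab_frame(n); cv2.imwrite(f"pics/a2{n}.png",crop(p,c,4.4))
E
```

```text
[461.1 125.4 197.7] [3.141 0.    3.056] F [ 0.1  0.1 -1.2] -> [0. 0. 0.]
```

View pics/a2side.png

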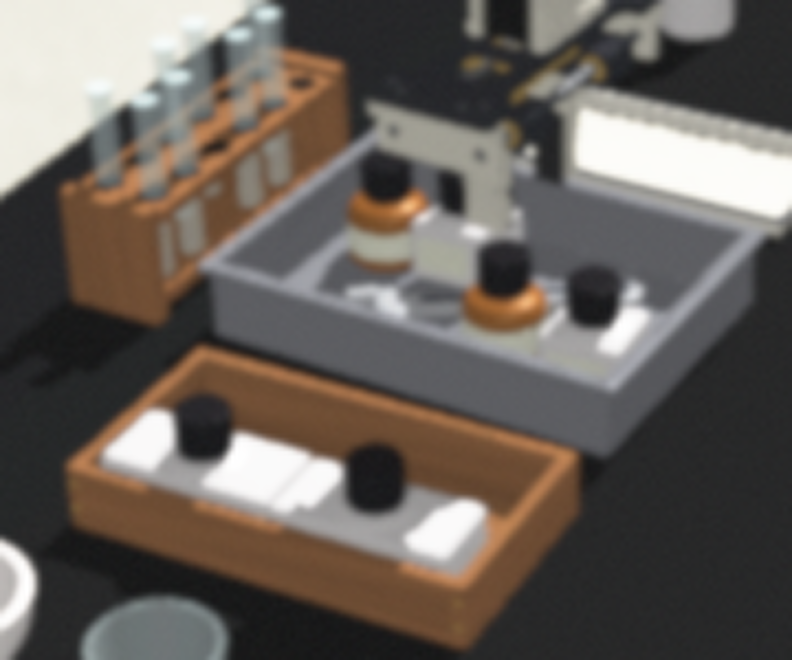

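View pics/a2top.png

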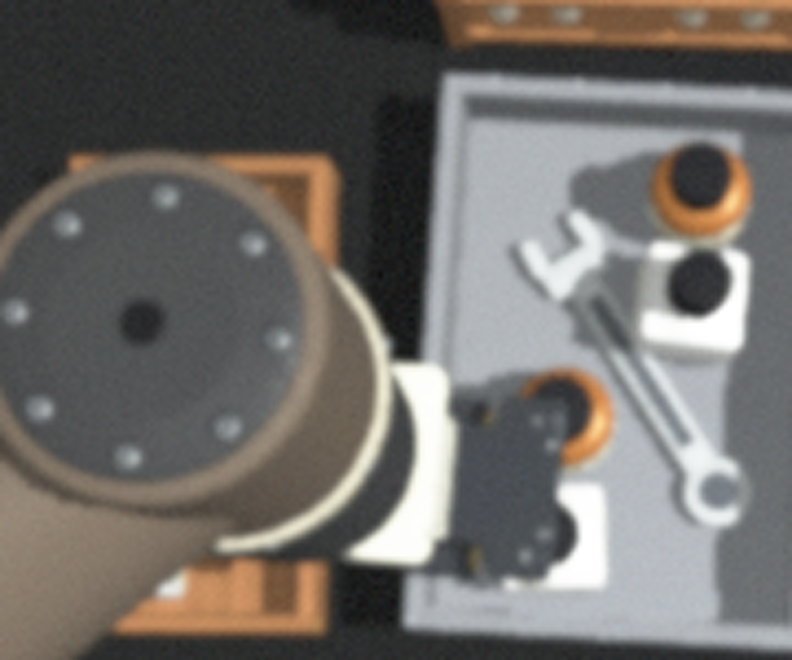

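```bash
python3 -c "
from look import *
look('l3',pic=False)
go(.4536,.044,.13,-3.1156)"
```

```text
tote cap [335.5 166. ] 194.1875 [ 0.7065 -0.0296]
tote cap [338.5 189.7] 115.8125 [ 0.6476 -0.0365]
tote cap [337.9 214.1] 109.3125 [ 0.588  -0.0348]
crate cap [258.6 285.7] 82.25 [0.4187 0.1491] [-0.1158 -0.0964]
t 19.85 pos [461.8 127.2 197.7] rot [3.141 0.    3.057] F [ 0.6 -0.1 -0.4] w 54.3
turn [ 0.    0.   -0.11] then shift(tool,mm) [ 10.3 -83.   67.7]
```

Call:
step_arm(
  commands="0 0 0 0 0 -0.11; 5 -41 0 0 0 0; 5.3 -42 10 0 0 0; 0 0 20 0 0 0; 0 0 30 0 0 0; 0 0 10 0 0 0; 0 0 0 0 0 0",
)

```text
t: 20.72
eef_pos: [0.4534, 0.0439, 0.1274]
ee_rot: [-3.141, -0.001, -3.115]
force: [0.8, -0.6, 0.1]
width: 0.0542
```

```bash
python3 - <<'E'
from look import *
go(.4536,.044,.084,-3.1156)
p=grab_frame("side"); save(p,"s6.png",(250,150,430,285),4.4)
E
```

```text
t 20.73 pos [453.4  43.9 127.4] rot [-3.141e+00 -1.000e-03 -3.115e+00] F [ 0.8 -0.6  0.1] w 54.2
turn [-0.001 -0.001  0.001] then shift(tool,mm) [-0.2  0.  43.4]
```

View pics/s6.png

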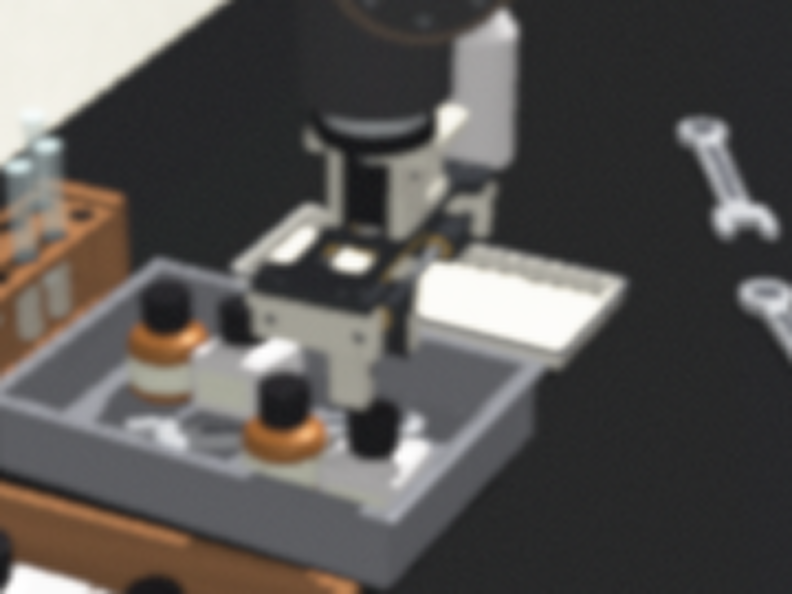

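Jaws are above the square_b cap at crop (375,430).

Call:
step_arm(
  commands="0 0 15 0 0 0; 0 0 15 0 0 0; 0 0 13 0 0 0; 0 0 0 0 0 0",
)

```text
t: 21.28
eef_pos: [0.4532, 0.0436, 0.0844]
ee_rot: [-3.141, -0.001, -3.116]
force: [-0.2, -1.0, 0.0]
width: 0.0539
```

Call:
step_arm(
  commands="0 0 0 0 0 0; 0 0 0 0 0 0; 0 0 0 0 0 0; 0 0 0 0 0 0; 0 0 -10 0 0 0; 0 0 -30 0 0 0; 0 0 -40 0 0 0; 0 0 -30 0 0 0",
  jaw=20,
)

```text
t: 22.28
eef_pos: [0.4533, 0.0435, 0.1967]
ee_rot: [3.141, 0.001, -3.116]
force: [0.4, 0.5, -1.6]
width: 0.0335
```

```bash
python3 - <<'E'
from held import *
go(.4445,.215,.195,-np.pi)
E
```

```text
t 22.27 pos [453.3  43.5 196.7] rot [ 3.141e+00  1.000e-03 -3.116e+00] F [ 0.4  0.5 -1.6] w 33.5
turn [0.    0.001 0.026] then shift(tool,mm) [  8.8 171.5   1.7]
```

Call:
step_arm(
  commands="2 42 0 0 0 0.026; 2 43 0 0 0 0; 2 43 10 0 0 0; 2.5 43.5 20 0 0 0; 0 0 15 0 0 0; 0 0 0 0 0 0",
)

```text
t: 23.02
eef_pos: [0.4428, 0.2141, 0.1487]
ee_rot: [-3.139, -0.002, -3.141]
force: [0.5, -0.1, -1.7]
width: 0.0329
```

```bash
python3 - <<'E'
from held import *
go(.4445,.215,.145,-np.pi)
held("h7",.080,.056,.056)
E
```

```text
t 23.02 pos [442.8 214.1 148.7] rot [-3.139e+00 -2.000e-03 -3.141e+00] F [ 0.5 -0.1 -1.7] w 32.9
turn [-0.002 -0.002  0.   ] then shift(tool,mm) [-1.7  0.9  3.7]
```

View pics/h7side.png

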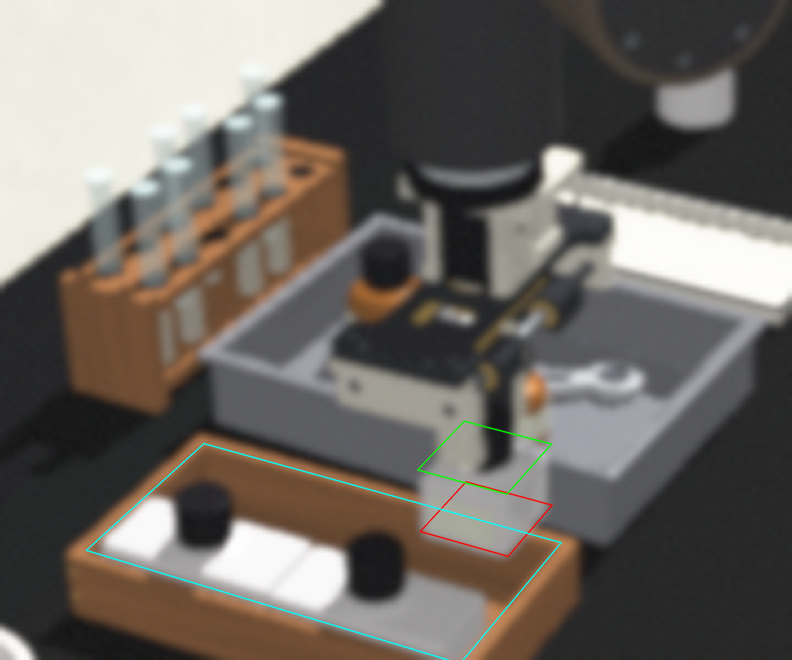

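View pics/h7top.png

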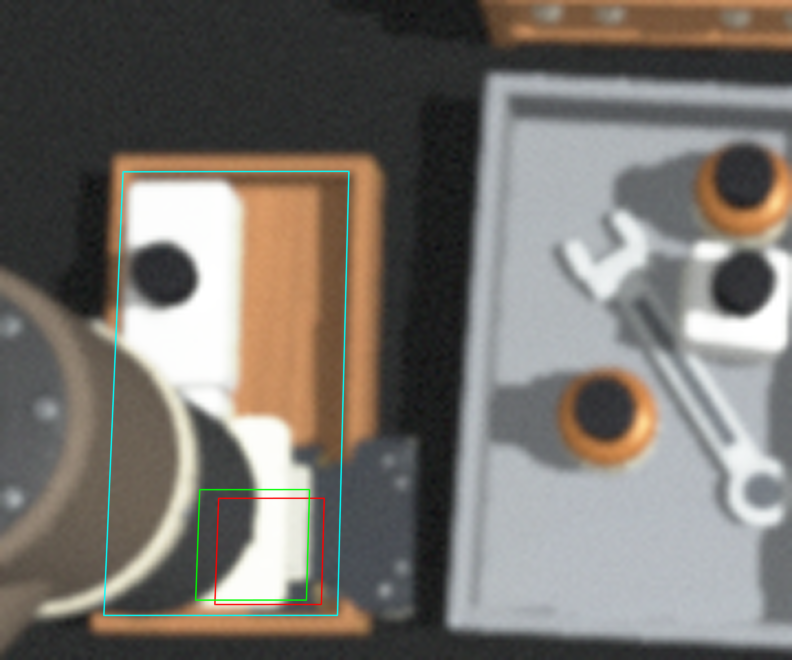

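Call:
step_arm(
  commands="-1.7 0.9 10 0 0 0; 0 0 15 0 0 0; 0 0 15 0 0 0; 0 0 10 0 0 0; 0 0 6 0 0 0; 0 0 2 0 0 0; 0 0 2 0 0 0; 0 0 0 0 0 0",
)

```text
t: 24.12
eef_pos: [0.4455, 0.216, 0.0898]
ee_rot: [3.141, 0.0, 3.142]
force: [-0.2, 0.6, -1.6]
width: 0.0332
```

Call:
step_arm(
  commands="0.5 -0.5 1 0 0 0; 0 0 1 0 0 0; 0 0 1 0 0 0; 0 0 0 0 0 0",
)

```text
t: 24.62
eef_pos: [0.4458, 0.2165, 0.0886]
ee_rot: [3.14, 0.002, -3.141]
force: [-5.8, 1.5, 15.4]
width: 0.0333
```

Call:
step_arm(
  commands="0 0 -1 0 0 0; 0 0 0 0 0 0; 0 0 0 0 0 0; 0 0 -20 0 0 0; 0 0 -40 0 0 0; 0 0 -40 0 0 0; 0 0 -5 0 0 0; 0 0 0 0 0 0",
  jaw=46,
)

```text
t: 25.62
eef_pos: [0.4448, 0.2153, 0.1925]
ee_rot: [3.141, 0.0, 3.141]
force: [0.4, 0.6, -1.1]
width: 0.0458
```

```bash
python3 - <<'E'
from look import *
look('l4')
go(.520,.038,.13,-np.pi)
E
```

```text
tote cap [335.6 166. ] 195.1875 [ 0.7065 -0.0298]
tote cap [338.5 189.7] 116.4375 [ 0.6476 -0.0365]
tote cap [338.  214.1] 112.25 [ 0.5879 -0.0351]
tote cap [306.7 242.4] 99.6875 [0.5202 0.0389]
crate cap [191.5 202. ] 127.5625 [0.6173 0.3137] [0.0828 0.0682]
t 25.68 pos [444.5 215.1 191.9] rot [-3.141 -0.001  3.141] F [-0.5 -0.1 -0.9] w 45.8
turn [-0.001 -0.001 -0.   ] then shift(tool,mm) [ -75.5 -177.1   61.9]
```

Call:
step_arm(
  commands="-15 -35 0 0 0 0; -15 -35 0 0 0 0; -15 -35 0 0 0 0; -15 -36 10 0 0 0; -15.5 -36 20 0 0 0; 0 0 20 0 0 0; 0 0 10 0 0 0; 0 0 0 0 0 0",
  jaw=54,
)

```text
t: 26.68
eef_pos: [0.5197, 0.0383, 0.1315]
ee_rot: [-3.14, -0.003, -3.141]
force: [-0.2, 0.8, 0.2]
width: 0.054
```

```bash
python3 - <<'E'
from look import *
go(.5202,.0385,.086,-np.pi)
p=grab_frame("side"); save(p,"s7.png",(230,150,410,285),4.4)
E
```

```text
t 26.68 pos [519.7  38.3 131.5] rot [-3.140e+00 -3.000e-03 -3.141e+00] F [-0.2  0.8  0.2] w 54.0
turn [-0.001 -0.003  0.   ] then shift(tool,mm) [-0.5  0.2 45.5]
```

View pics/s7.png

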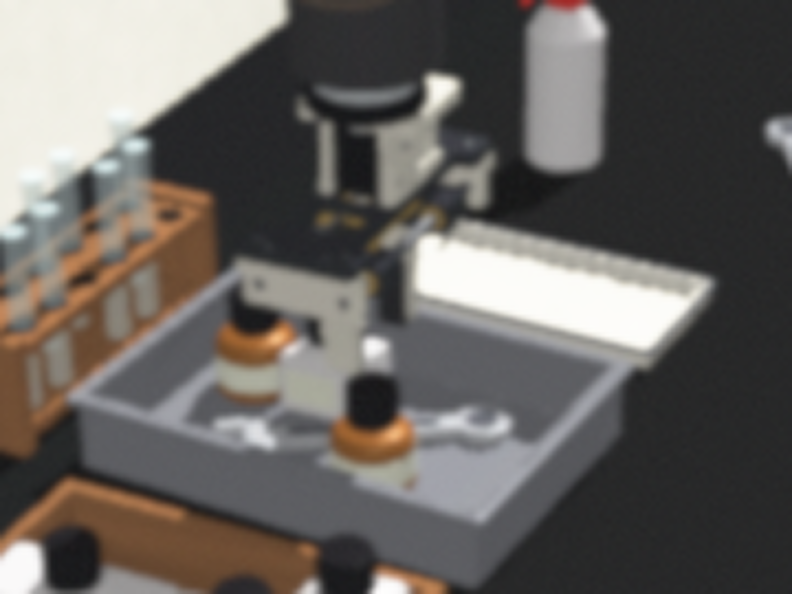

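Call:
step_arm(
  commands="-0.5 0 15 0 0 0; 0 0 15 0 0 0; 0 0 15 0 0 0; 0 0 0 0 0 0",
)

```text
t: 27.22
eef_pos: [0.5199, 0.0381, 0.0861]
ee_rot: [-3.14, -0.003, 3.141]
force: [-0.1, -0.1, 0.2]
width: 0.0542
```

Call:
step_arm(
  commands="0 0 0 0 0 0; 0 0 0 0 0 0; 0 0 0 0 0 0; 0 0 0 0 0 0; 0 0 -10 0 0 0; 0 0 -30 0 0 0; 0 0 -40 0 0 0; 0 0 -30 0 0 0",
  jaw=20,
)

```text
t: 28.22
eef_pos: [0.521, 0.0383, 0.1998]
ee_rot: [3.141, 0.001, 3.141]
force: [0.7, -0.7, -1.9]
width: 0.0334
```

```bash
python3 - <<'E'
from held import *
go(.5045,.215,.195,-np.pi)
E
```

```text
t 28.23 pos [521.   38.3 199.8] rot [3.141e+00 1.000e-03 3.141e+00] F [ 0.7 -0.7 -1.9] w 33.4
turn [ 0.     0.001 -0.   ] then shift(tool,mm) [ 16.5 176.7   4.8]
```

Call:
step_arm(
  commands="3 35 0 0 0 0; 3 35 0 0 0 0; 3 35 0 0 0 0; 3 36 10 0 0 0; 4.5 35.7 20 0 0 0; 0 0 20 0 0 0; 0 0 0 0 0 0",
)

```text
t: 29.1
eef_pos: [0.5033, 0.2147, 0.1466]
ee_rot: [-3.139, -0.003, -3.141]
force: [-0.4, -0.9, -1.2]
width: 0.0334
```

```bash
python3 - <<'E'
from held import *
go(.5045,.215,.145,-np.pi)
held("h8",.082,.056,.056)
E
```

```text
t 29.1 pos [503.3 214.7 146.6] rot [-3.139e+00 -3.000e-03 -3.141e+00] F [-0.4 -0.9 -1.2] w 33.4
turn [-0.002 -0.003  0.   ] then shift(tool,mm) [-1.2  0.3  1.6]
```

View pics/h8side.png

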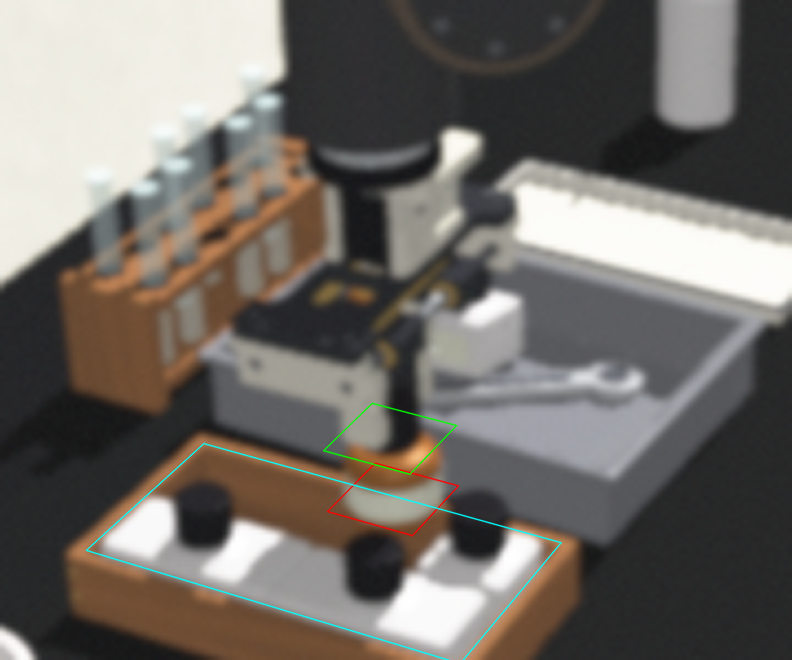

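Bottle centre agrees with the overlay, and square_b stands flat at crop (480,530). Lowering.

Call:
step_arm(
  commands="-1 0.3 10 0 0 0; 0 0 15 0 0 0; 0 0 15 0 0 0; 0 0 8 0 0 0; 0 0 4 0 0 0; 0 0 2 0 0 0; 0 0 2 0 0 0; 0 0 0 0 0 0",
)

```text
t: 30.2
eef_pos: [0.5058, 0.2157, 0.0921]
ee_rot: [3.141, 0.001, -3.142]
force: [0.5, -0.7, 0.6]
width: 0.0339
```

Call:
step_arm(
  commands="0.3 -0.5 1 0 0 0; 0 0 1 0 0 0; 0 0 0 0 0 0",
)

```text
t: 30.58
eef_pos: [0.506, 0.2157, 0.092]
ee_rot: [3.14, 0.003, -3.141]
force: [-5.6, 0.7, 16.5]
width: 0.0333
```

Call:
step_arm(
  commands="0 0 -1 0 0 0; 0 0 0 0 0 0; 0 0 0 0 0 0; 0 0 -20 0 0 0; 0 0 -40 0 0 0; 0 0 -40 0 0 0; 0 0 -5 0 0 0; 0 0 0 0 0 0",
  jaw=46,
)

```text
t: 31.58
eef_pos: [0.505, 0.2149, 0.1955]
ee_rot: [3.141, 0.0, 3.141]
force: [-0.8, 0.3, -0.2]
width: 0.046
```

```bash
python3 - <<'E'
from look import *
look('l5')
go(.588,-.035,.13,-np.pi)
p=grab_frame("side"); save(p,"s8.png",(200,160,380,310),4.4)
E
```

```text
tote cap [338.5 189.7] 114.8125 [ 0.6476 -0.0365]
tote cap [338.  214.1] 109.125 [ 0.5879 -0.0349]
crate cap [258.9 276.7] 180.25 [0.4393 0.1489] [-0.0952 -0.0966]
t 31.62 pos [504.7 214.6 194.7] rot [-3.141 -0.001  3.141] F [-0.3  0.2  0.3] w 45.9
turn [-0.001 -0.001 -0.001] then shift(tool,mm) [ -83.3 -249.6   64.7]
```

View pics/s8.png

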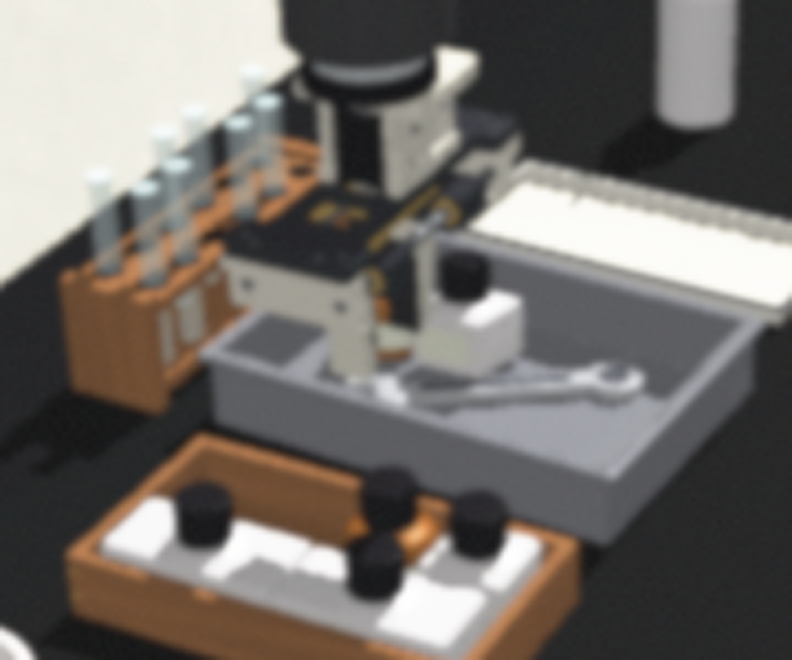

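View pics/l5.png

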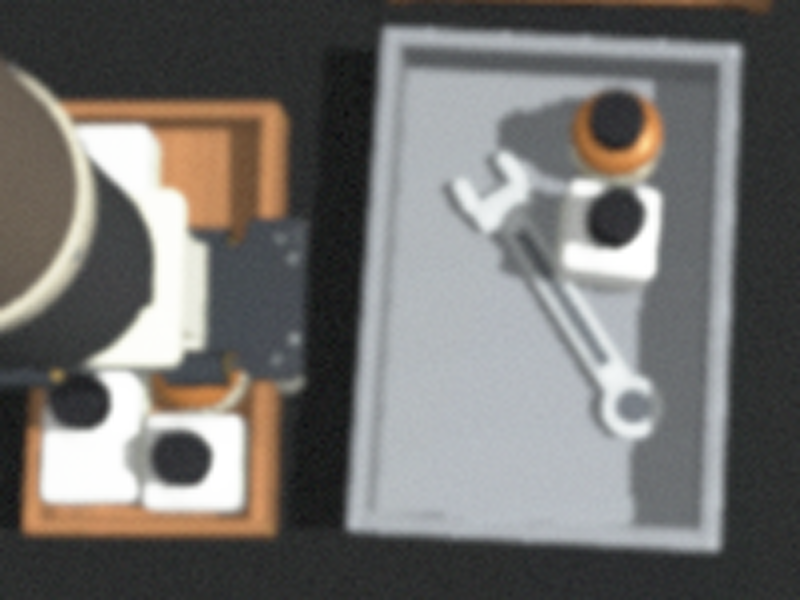

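```bash
python3 - <<'E'
from look import *
p=grab_frame("top"); im=crop(p,(310,175,370,235),10); cv2.imwrite("pics/sqa.png",im)
P=np.array([ray(p,np.array(c)/4+[185,160]-.4,.05)[:2] for c in [(570,178),(662,186),(655,285),(562,277)]])
print(P); d=np.diff(np.vstack([P,P[:1]]),axis=0); print(np.degrees(np.arctan2(d[:,1],d[:,0])),np.linalg.norm(d,axis=1))
E
```

```text
[[ 0.61592001 -0.00922717]
 [ 0.61086643 -0.06468173]
 [ 0.55029166 -0.05995564]
 [ 0.55523446 -0.00436076]]
[-95.20699011 175.5387836   84.91933427  -4.58476845] [0.05568435 0.06075886 0.05581417 0.06088036]
```

View pics/sqa.png

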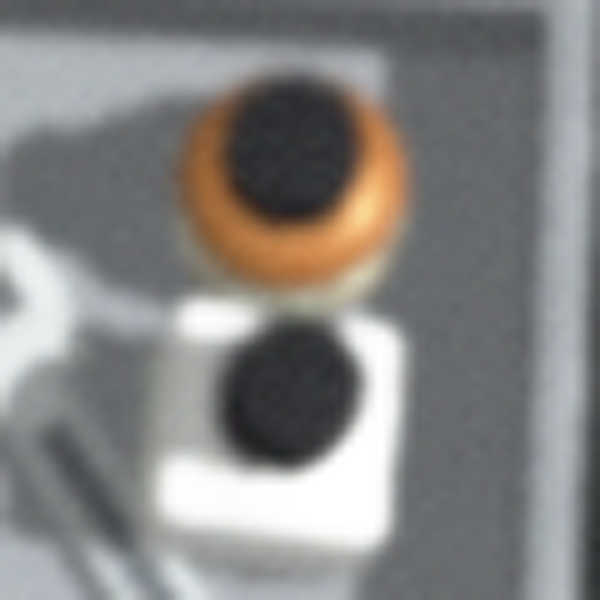

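Call:
step_arm(
  commands="0 0 0 0 0 0.084; -10 -42 0 0 0 0; -10 -42 0 0 0 0; -10 -42 0 0 0 0; -10 -42 0 0 0 0; -10 -42 0 0 0 0; -10 -42 15 0 0 0; 0 0 20 0 0 0",
  jaw=56,
)

```text
t: 32.72
eef_pos: [0.5436, -0.0438, 0.1593]
ee_rot: [-3.141, -0.001, 3.054]
force: [0.6, 0.7, -0.2]
width: 0.0559
```

```bash
python3 - <<'E'
from held import *
go(.588,-.035,.13,-np.pi-.084)
E
```

```text
t 32.73 pos [543.6 -43.8 159.3] rot [-3.141e+00 -1.000e-03  3.054e+00] F [ 0.6  0.7 -0.2] w 55.9
turn [-0.001 -0.001 -0.003] then shift(tool,mm) [-43.5  12.5  29.3]
```

Call:
step_arm(
  commands="-14 4 0 0 0 0; -15 4 0 0 0 0; -14.5 4.5 10 0 0 0; 0 0 19 0 0 0; 0 0 0 0 0 0",
)

```text
t: 33.35
eef_pos: [0.5879, -0.032, 0.1299]
ee_rot: [-3.141, -0.003, 3.058]
force: [-0.7, -0.6, -0.2]
width: 0.0555
```

```bash
python3 - <<'E'
from held import *
go(.588,-.035,.088,-np.pi-.084)
p=grab_frame("side"); save(p,"s9.png",(240,150,400,285),4.4)
E
```

```text
t 33.35 pos [587.9 -32.  129.9] rot [-3.141e+00 -3.000e-03  3.058e+00] F [-0.7 -0.6 -0.2] w 55.5
turn [-0.001 -0.003  0.   ] then shift(tool,mm) [-0.4 -3.  41.9]
```

View pics/s9.png

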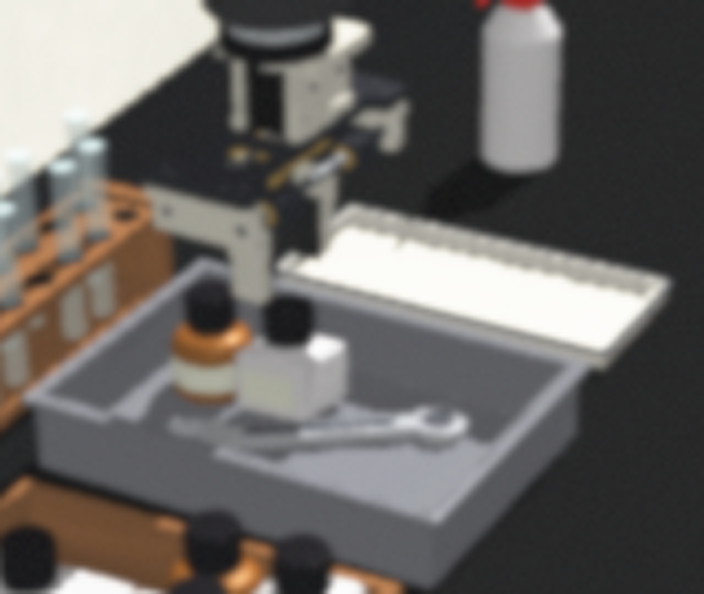

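Call:
step_arm(
  commands="-0.4 -3 14 0 0 0; 0 0 14 0 0 0; 0 0 14 0 0 0; 0 0 0 0 0 0",
)

```text
t: 33.9
eef_pos: [0.5873, -0.0357, 0.0881]
ee_rot: [-3.141, -0.003, 3.057]
force: [0.4, -0.6, -0.3]
width: 0.0559
```

Call:
step_arm(
  commands="0 0 0 0 0 0; 0 0 0 0 0 0; 0 0 0 0 0 0; 0 0 0 0 0 0; 0 0 -10 0 0 0; 0 0 -30 0 0 0; 0 0 -40 0 0 0; 0 0 -30 0 0 0",
  jaw=20,
)

```text
t: 34.9
eef_pos: [0.5883, -0.0355, 0.2018]
ee_rot: [3.141, 0.001, 3.058]
force: [0.3, -0.4, -1.9]
width: 0.0337
```

```bash
python3 - <<'E'
from held import *
go(.5655,.215,.195,-np.pi)
held("h9",.082,.056,.056,yaw=-.084,crate=False,cs=(220,120,380,255),ct=(260,130,420,280))
E
```

```text
t 34.9 pos [588.3 -35.5 201.8] rot [3.141e+00 1.000e-03 3.058e+00] F [ 0.3 -0.4 -1.9] w 33.7
turn [ 0.     0.001 -0.084] then shift(tool,mm) [ 22.8 250.5   6.8]
```

View pics/h9side.png

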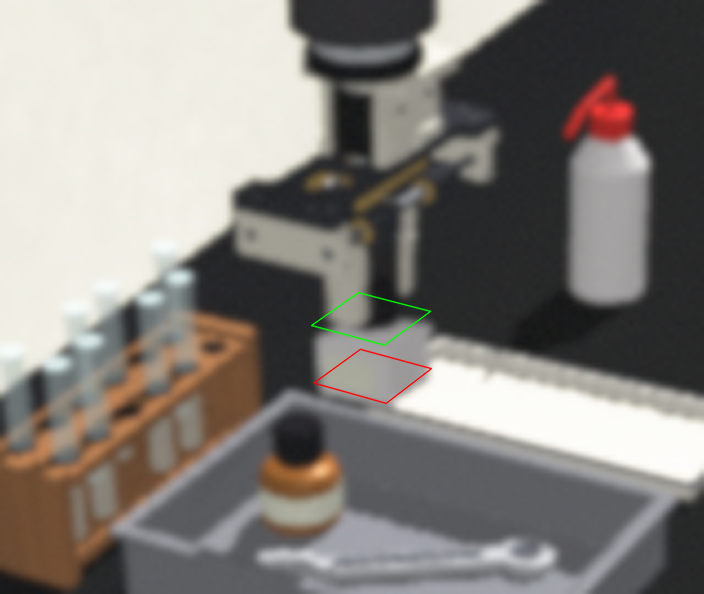

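View pics/h9top.png

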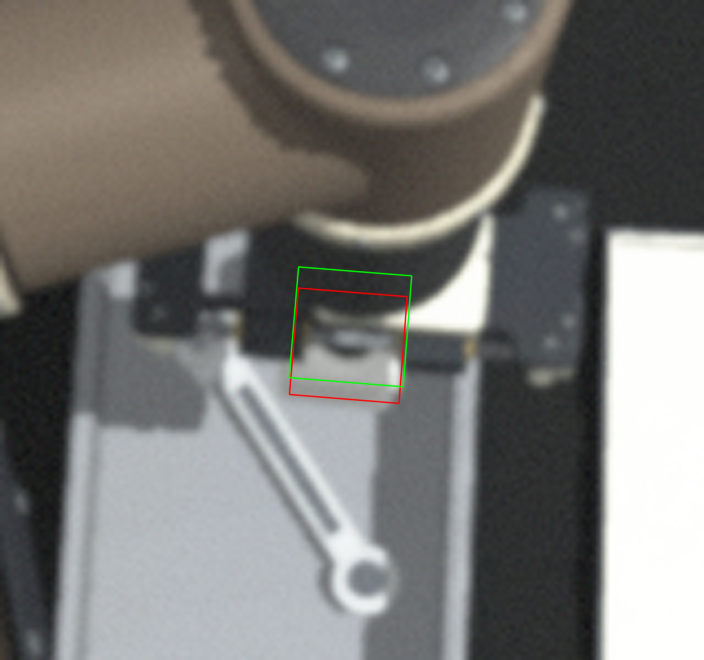

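Call:
step_arm(
  commands="0 0 0 0 0 -0.084; 3.8 41.7 0 0 0 0; 3.8 41.7 0 0 0 0; 3.8 41.7 0 0 0 0; 3.8 41.7 0 0 0 0; 3.8 41.7 10 0 0 0; 3.8 41.7 20 0 0 0; 0 0 20 0 0 0",
)

```text
t: 36.0
eef_pos: [0.5648, 0.2172, 0.1486]
ee_rot: [3.142, -0.001, -3.139]
force: [0.4, -1.2, -2.7]
width: 0.034
```

```bash
python3 - <<'E'
from held import *
go(.5655,.215,.145,-np.pi)
held("h10",.082,.056,.056)
E
```

```text
t 36.0 pos [564.8 217.2 148.6] rot [ 3.142e+00 -1.000e-03 -3.139e+00] F [ 0.4 -1.2 -2.7] w 34.0
turn [ 0.    -0.001  0.003] then shift(tool,mm) [-0.7 -2.2  3.6]
```

View pics/h10side.png

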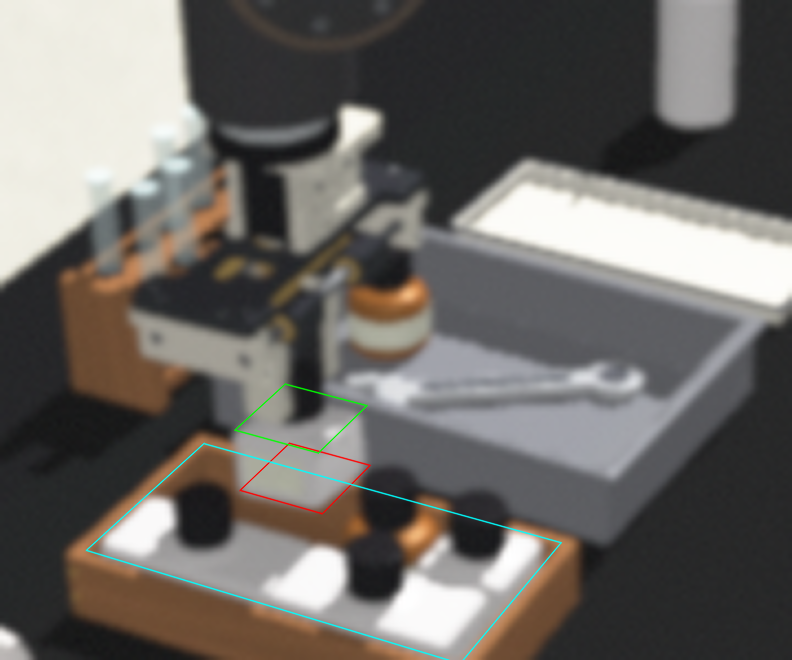

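View pics/h10top.png

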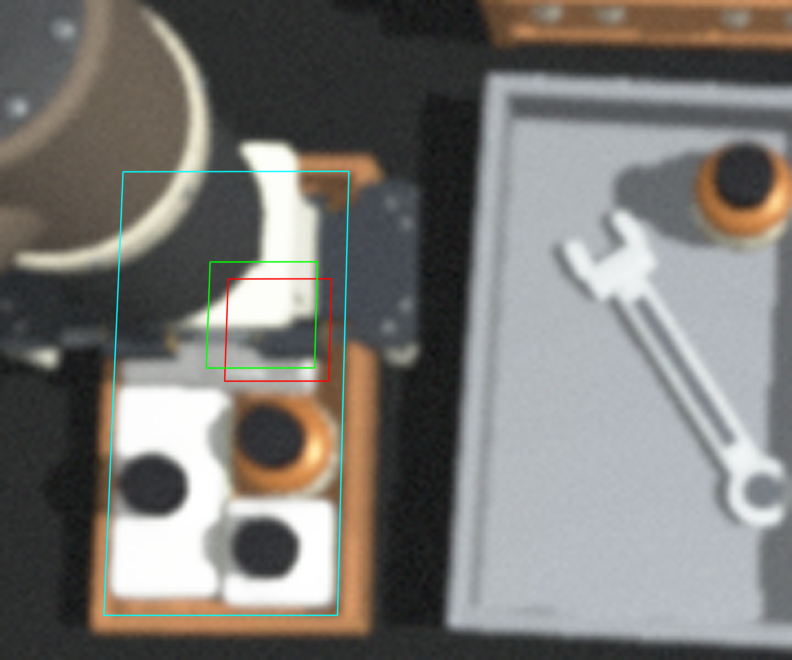

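```bash
python3 - <<'E'
from held import *
for n,c in(("side",(240,240,300,285)),("top",(200,200,260,260))):
    p=grab_frame(n); im=crop(p,c,10); im=np.clip((im/255.)**.6*255,0,255).astype(np.uint8); o=np.array(c[:2])
    x,y,z=get_state()["eef_pos"]; b=tb(x,y,z,.082,.056,.056,0,0,0)
    poly(im,p,b[:4],(0,0,255),o,10); poly(im,p,b[4:],(0,255,0),o,10)
    cv2.imwrite(f"pics/zz{n}.png",im)
E
```

```text
(no output)
```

View pics/zzside.png

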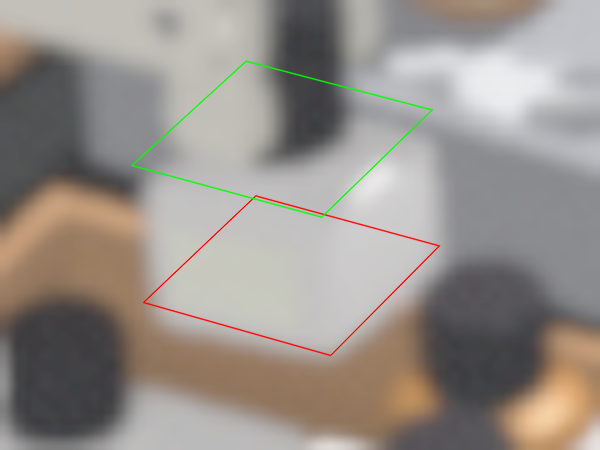

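View pics/zztop.png

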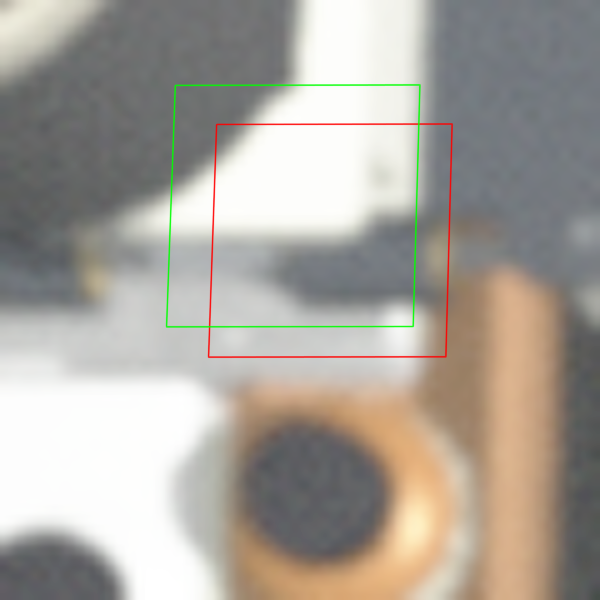

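```bash
cat > zz.py <<'E'
from held import *
def zz(tag,off,rx,ry,yaw=0,lx=.056,ly=.056,sc=(240,240,300,285),tc=(200,200,260,260),dx=0):
    for n,c in(("side",sc),("top",tc)):
        p=grab_frame(n); im=crop(p,c,7); im=np.clip((im/255.)**.6*255,0,255).astype(np.uint8); o=np.array(c[:2])
        x,y,z=get_state()["eef_pos"]; b=tb(x+dx,y,z,off,lx,ly,rx,ry,yaw)
        poly(im,p,b[:4],(0,0,255),o,7); poly(im,p,b[4:],(0,255,0),o,7)
        if n=="side": a=im
    h=max(a.shape[0],im.shape[0]); a=cv2.copyMakeBorder(a,0,h-a.shape[0],0,0,0); im=cv2.copyMakeBorder(im,0,h-im.shape[0],0,0,0)
    cv2.imwrite(f"pics/{tag}.png",np.hstack([a,im])[:, :800])
E
python3 -c "
from zz import *
zz('z2',.082,.06,.1)"
```

```text
(no output)
```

View pics/z2.png

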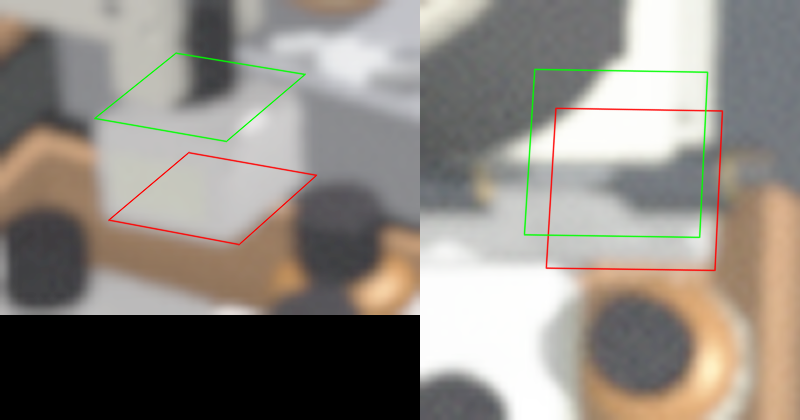

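Call:
step_arm(
  commands="0 0 0 0.06 -0.08 0; 0 -2 0 0 0 0; 0 0 0 0 0 0",
)

```text
t: 36.67
eef_pos: [0.5657, 0.2126, 0.1506]
ee_rot: [-3.083, 0.08, -3.14]
force: [1.0, -0.2, -1.8]
width: 0.0338
```

```bash
python3 -c "
from zz import *
mv(0,0,-50)
zz('z3',.084,0,0)"
```

```text
[565.7 212.6 150.6] [-3.083  0.08  -3.14 ] F [ 1.  -0.2 -1.8] -> [ 4.   2.9 49.8]
```

View pics/z3.png

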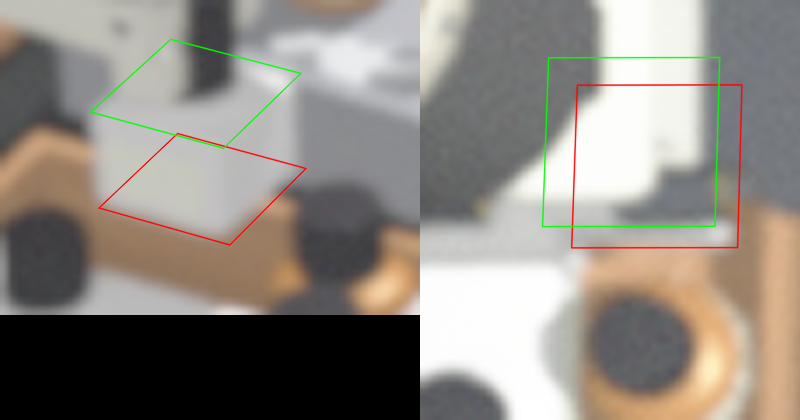

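Call:
step_arm(
  commands="0 2 0 0 0 0; 1.2 0.9 15 0 0 0; 1.2 0.9 15 0 0 0; 1.0 0.7 12 0 0 0; 0.5 0.3 6 0 0 0; 0.2 0.1 3 0 0 0; 0 0 0 0 0 0",
)

```text
t: 37.65
eef_pos: [0.5656, 0.2146, 0.0984]
ee_rot: [-3.081, 0.08, -3.139]
force: [0.3, 0.0, -1.5]
width: 0.0338
```

```bash
python3 -c "
from zz import *
mv(0,0,-5)
zz('z4',.084,0,0,sc=(240,250,300,295))"
```

```text
[565.6 214.6  98.4] [-3.081  0.08  -3.139] F [ 0.3  0.  -1.5] -> [0.4 0.3 5. ]
```

View pics/z4.png

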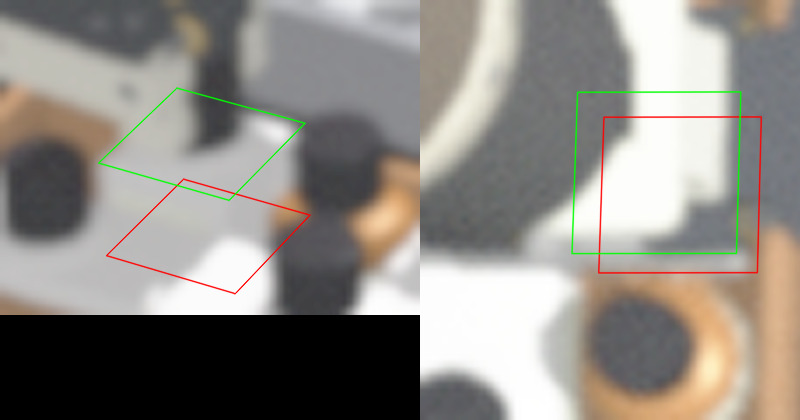

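Call:
step_arm(
  commands="0 0 2 0 0 0; 0.2 0.2 2 0 0 0; 0 0 2 0 0 0; 0 0 1 0 0 0; 0 0 0 0 0 0",
)

```text
t: 38.38
eef_pos: [0.5659, 0.2143, 0.0913]
ee_rot: [-3.081, 0.08, -3.139]
force: [-0.5, -0.7, -1.2]
width: 0.0335
```

Call:
step_arm(
  commands="0 0 1 0 0 0; 0 0 1 0 0 0; 0 0 1 0 0 0; 0 0 0 0 0 0",
)

```text
t: 38.88
eef_pos: [0.567, 0.2152, 0.0901]
ee_rot: [-3.083, 0.082, -3.139]
force: [-4.5, 2.2, 9.5]
width: 0.0337
```

Call:
step_arm(
  commands="0 0 0 0 0 0; 0 0 0 0 0 0; 0 0 0 0 0 0; 0 0 -20 0 0 0; 0 0 -40 0 0 0; 0 0 -40 -0.06 0.08 0; 0 -20 -5 0 0 0; 0 -40 0 0 0 0",
  jaw=46,
)

```text
t: 39.88
eef_pos: [0.5586, 0.1599, 0.1932]
ee_rot: [3.141, 0.001, -3.141]
force: [0.8, 0.7, -0.9]
width: 0.0465
```

Call:
step_arm(
  commands="-15 -40 0 0 0 0; -15 -40 0 0 0 0; -15 -40 0 0 0 0; 0 0 0 0 0 0",
  jaw=54,
)

```text
t: 40.38
eef_pos: [0.6031, 0.037, 0.1918]
ee_rot: [-3.14, -0.001, 3.138]
force: [0.3, 0.2, -0.1]
width: 0.0542
```

```bash
python3 - <<'E'
from look import *
look('l6')
go(.6476,-.0365,.13,-np.pi)
p=grab_frame("side"); save(p,"s10.png",(200,160,380,310),4.4)
E
```

```text
t 40.42 pos [602.8  38.3 191.9] rot [-3.141 -0.001  3.138] F [-0.2 -0.2  0.1] w 54.2
turn [-0.001 -0.001 -0.003] then shift(tool,mm) [-44.8 -74.8  61.9]
```

View pics/s10.png

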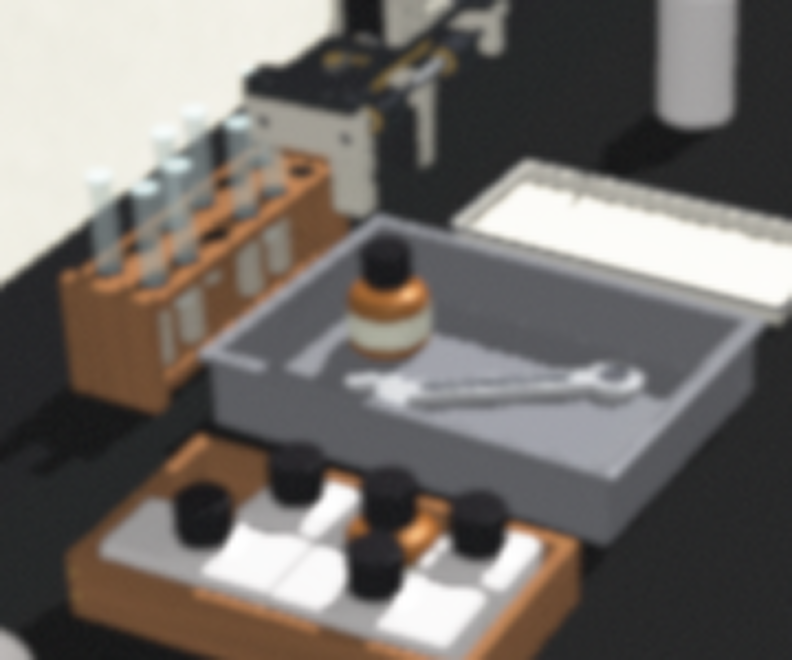

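View pics/l6.png

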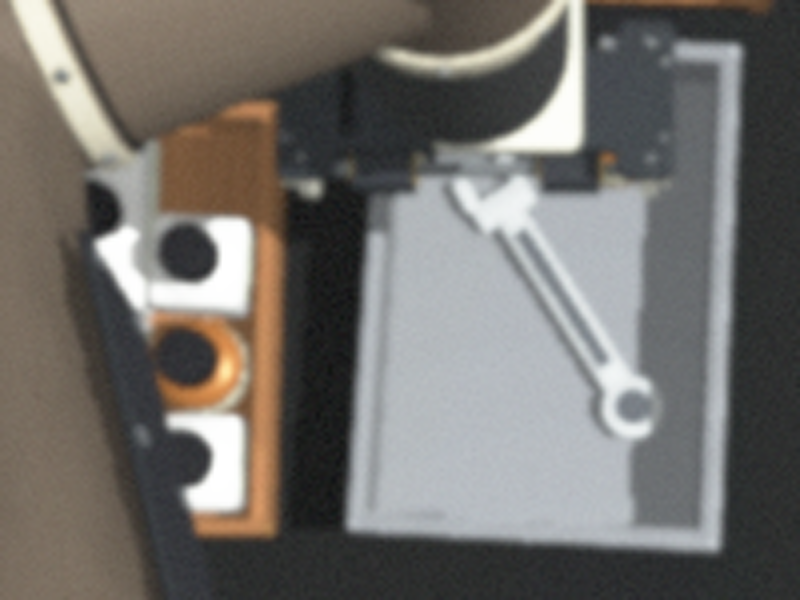

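Call:
step_arm(
  commands="-15 -25 0 0 0 0; -15 -25 0 0 0 0; -14.8 -24.8 10 0 0 0; 0 0 20 0 0 0; 0 0 25 0 0 0; 0 0 6 0 0 0; 0 0 0 0 0 0",
)

```text
t: 41.35
eef_pos: [0.6478, -0.0341, 0.1319]
ee_rot: [-3.141, -0.001, -3.141]
force: [-0.2, 0.2, -0.2]
width: 0.0541
```

```bash
python3 - <<'E'
from held import *
go(.6476,-.0365,.086,-np.pi)
p=grab_frame("side"); save(p,"s11.png",(220,130,400,265),4.4)
E
```

```text
t 41.35 pos [647.8 -34.1 131.9] rot [-3.141e+00 -1.000e-03 -3.141e+00] F [-0.2  0.2 -0.2] w 54.1
turn [-0.    -0.001  0.001] then shift(tool,mm) [ 0.2 -2.4 45.9]
```

View pics/s11.png

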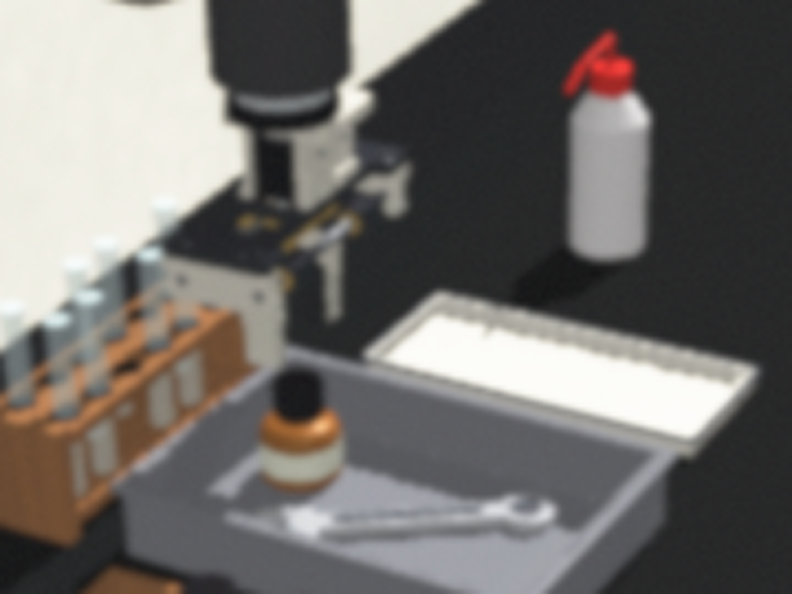

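Call:
step_arm(
  commands="0 -2.4 15 0 0 0; 0 0 15 0 0 0; 0 0 15 0 0 0; 0 0 0 0 0 0",
)

```text
t: 41.9
eef_pos: [0.6468, -0.0373, 0.0849]
ee_rot: [-3.141, -0.003, 3.141]
force: [-0.0, 0.3, -0.1]
width: 0.0539
```

Call:
step_arm(
  commands="0 0 0 0 0 0; 0 0 0 0 0 0; 0 0 0 0 0 0; 0 0 0 0 0 0; 0 0 -10 0 0 0; 0 0 -30 0 0 0; 0 0 -40 0 0 0; 0 0 -30 0 0 0",
  jaw=20,
)

```text
t: 42.9
eef_pos: [0.648, -0.0372, 0.1992]
ee_rot: [3.142, 0.001, 3.141]
force: [0.2, 0.4, -2.3]
width: 0.0331
```

```bash
python3 - <<'E'
from held import *
go(.6265,.215,.195,-np.pi)
E
```

```text
t 42.9 pos [648.  -37.2 199.2] rot [3.142e+00 1.000e-03 3.141e+00] F [ 0.2  0.4 -2.3] w 33.1
turn [ 0.     0.001 -0.   ] then shift(tool,mm) [ 21.5 252.2   4.2]
```

Call:
step_arm(
  commands="6 40 0 0 0 0; 6 42 0 0 0 0; 4 42 0 0 0 0; 3 42 0 0 0 0; 2 42 10 0 0 0; 0.5 44 20 0 0 0; 0 0 20 0 0 0; 0 0 0 0 0 0",
)

```text
t: 43.9
eef_pos: [0.6252, 0.2148, 0.1454]
ee_rot: [-3.14, -0.003, -3.141]
force: [0.1, 0.3, -1.5]
width: 0.0332
```

```bash
python3 - <<'E'
from zz import *
go(.6265,.215,.145,-np.pi)
zz('z5',.082,0,0,sc=(220,220,280,275),tc=(200,170,260,230))
E
```

```text
t 43.9 pos [625.2 214.8 145.4] rot [-3.140e+00 -3.000e-03 -3.141e+00] F [ 0.1  0.3 -1.5] w 33.2
turn [-0.002 -0.003  0.   ] then shift(tool,mm) [-1.3  0.2  0.4]
```

View pics/z5.png

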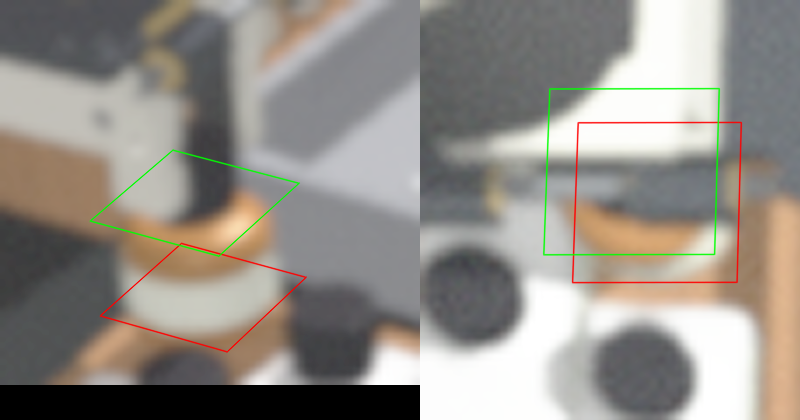

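Call:
step_arm(
  commands="0 0.3 10 0 0 0; 0 0 15 0 0 0; 0 0 15 0 0 0; 0 0 8 0 0 0; 0 0 4 0 0 0; 0 0 0 0 0 0",
)

```text
t: 44.75
eef_pos: [0.6265, 0.2152, 0.0947]
ee_rot: [-3.141, -0.0, 3.142]
force: [0.1, 0.3, -1.1]
width: 0.0333
```

Call:
step_arm(
  commands="0 0 2 0 0 0; 0 0 1 0 0 0; 0 0 1 0 0 0; 0 0 1 0 0 0; 0 0 0 0 0 0",
)

```text
t: 45.38
eef_pos: [0.6268, 0.2154, 0.0914]
ee_rot: [3.141, 0.001, -3.141]
force: [-4.4, 0.2, 7.5]
width: 0.0328
```

Call:
step_arm(
  commands="0 0 1 0 0 0; 0 0 0 0 0 0; 0 0 -1 0 0 0; 0 0 0 0 0 0",
)

```text
t: 45.88
eef_pos: [0.6268, 0.2154, 0.0914]
ee_rot: [3.141, 0.001, -3.141]
force: [-4.1, -0.7, 9.4]
width: 0.0333
```

Call:
step_arm(
  commands="0 0 0 0 0 0; 0 0 0 0 0 0; 0 0 -20 0 0 0; 0 0 -40 0 0 0; 0 0 -40 0 0 0; 0 -40 -5 0 0 0; 0 -40 0 0 0 0; 0 -40 0 0 0 0",
  jaw=46,
)

```text
t: 46.88
eef_pos: [0.6264, 0.0942, 0.1949]
ee_rot: [3.141, 0.0, -3.141]
force: [0.4, -0.7, 0.5]
width: 0.0461
```

Call:
step_arm(
  commands="20 -40 0 0 0 0; 20 -40 0 0 0 0; 20 -40 0 0 0 0; 20 -40 0 0 0 0; 20 -40 0 0 0 0; 0 0 0 0 0 0",
)

```text
t: 47.62
eef_pos: [0.5249, -0.1068, 0.195]
ee_rot: [3.142, -0.0, 3.138]
force: [0.3, -0.1, 0.7]
width: 0.0457
```

```bash
python3 - <<'E'
from look import *
p=look('l7')
for c,a in blobs(p,(190,180,262,300),45,60,400): print(c,a)
go(.5,-.3,.2,-np.pi)
q=grab_frame("side"); save(q,"s12.png",(200,160,380,310),4.4)
save(p,"l7c.png",(180,170,270,300),4.6)
import pickle; pickle.dump((p,q),open("v7.pkl","wb"))
E
```

```text
crate cap [191.1 219.3] 233.0625 [0.5754 0.3126] [0.0409 0.0671]
[191.1339 219.2518] 233.0625
[216.7143 294.0823] 84.1875
t 47.67 pos [ 526.  -105.8  195.1] rot [3.142 0.    3.139] F [ 1.5  0.  -0.3] w 45.9
turn [ 0.     0.    -0.002] then shift(tool,mm) [  26.  -194.2   -4.9]
```

View pics/s12.png

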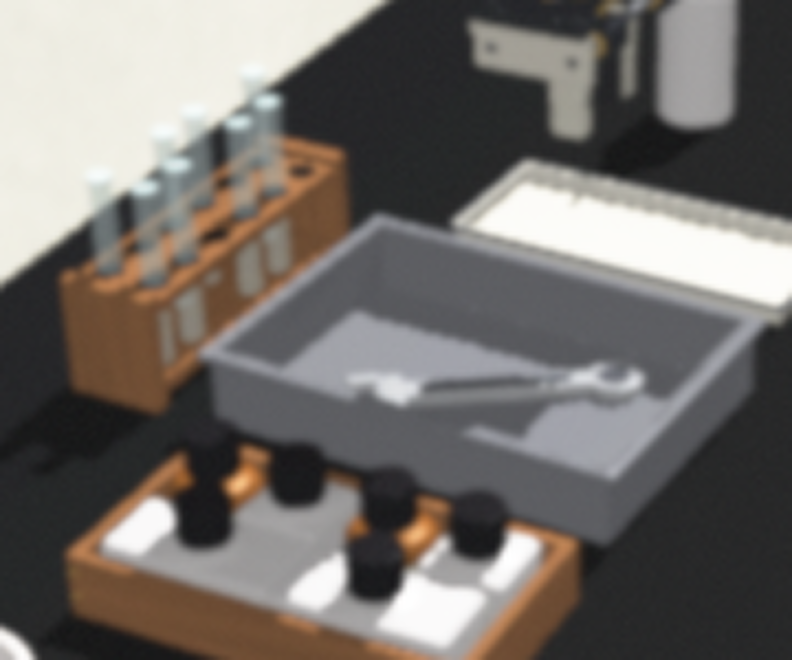

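View pics/l7.png

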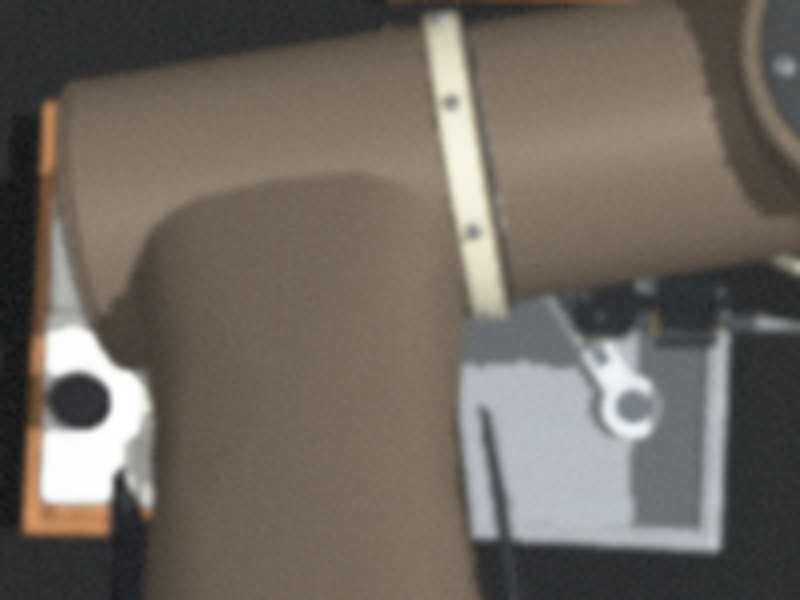

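Call:
step_arm(
  commands="13 -43 -10 0 0 0; 13 -43 -10 0 0 0; 13 -43 -10 0 0 0; 13 -43 -10 0 0 0; 13 -43 -10 0 0 0; 13 -43 0 0 0 0; 13 -43 0 0 0 0; 13 -43 0 0 0 0",
)

```text
t: 48.72
eef_pos: [0.4231, -0.4496, 0.2447]
ee_rot: [-3.142, 0.0, -3.14]
force: [1.7, -0.1, -0.0]
width: 0.046
```

```bash
python3 - <<'E'
from look import *
p=look('l8')
q=grab_frame("side")
for c,a in blobs(p,(190,180,262,300),45,60,400): print(c,a)
save(p,"l8c.png",(180,170,270,300),4.6)
import pickle; pickle.dump((p,q),open("v8.pkl","wb"))
E
```

```text
crate cap [191.  220.7] 228.1875 [0.572  0.3128] [0.0375 0.0673]
crate cap [232.4 222.8] 105.1875 [0.5666 0.2146] [ 0.0321 -0.0309]
crate cap [231.  248.9] 118.25 [0.5046 0.2159] [-0.0299 -0.0296]
crate cap [204.7 259.9] 123.8125 [0.4788 0.2766] [-0.0557  0.0311]
crate cap [230.3 274.1] 113.875 [0.4455 0.2156] [-0.089  -0.0299]
[191.0019 220.6735] 228.1875
[232.3639 222.8131] 105.1875
[230.9678 248.8525] 118.25
[204.6818 259.8617] 123.8125
[230.2954 274.0759] 113.875
[202.2985 296.8735] 134.8125
```

View pics/l8.png

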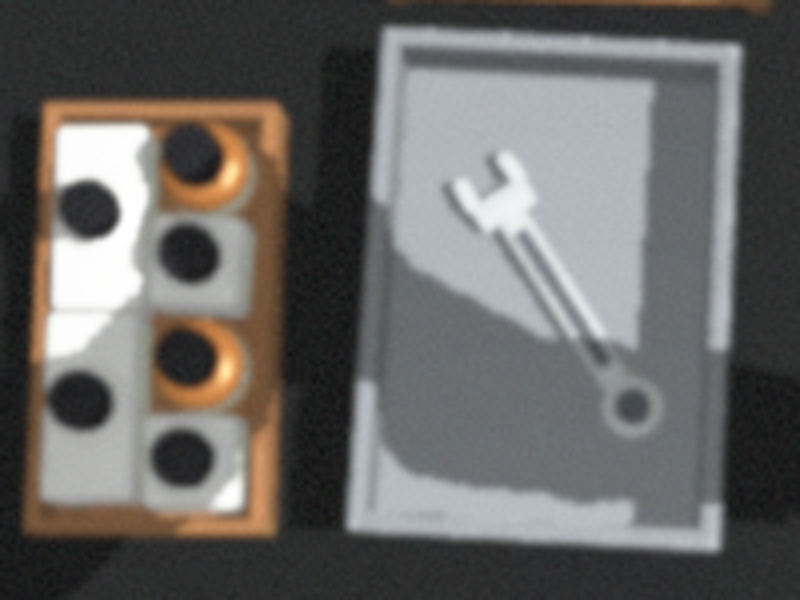

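```bash
python3 - <<'E'
from look import *
import pickle
np.set_printoptions(precision=4,suppress=True)
p,q=pickle.load(open("v8.pkl","rb"))
im=crop(p,(290,190,355,275),8); cv2.imwrite("pics/sp.png",np.clip((im/255.)**.6*255,0,255).astype(np.uint8))
im=crop(q,(205,225,345,325),5.5)
for x,y in((.5955,.2765),(.475,.276),(.4455,.2156),(.5046,.2159),(.5666,.2146),(.6265,.2154)):
    c=cyl(x,y,.054,.082)
    poly(im,q,c[32:],(0,255,0),np.array((205,225)),5.5); poly(im,q,c[:32],(0,0,255),np.array((205,225)),5.5)
cv2.imwrite("pics/capchk.png",im)
E
```

```text
(no output)
```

View pics/sp.png

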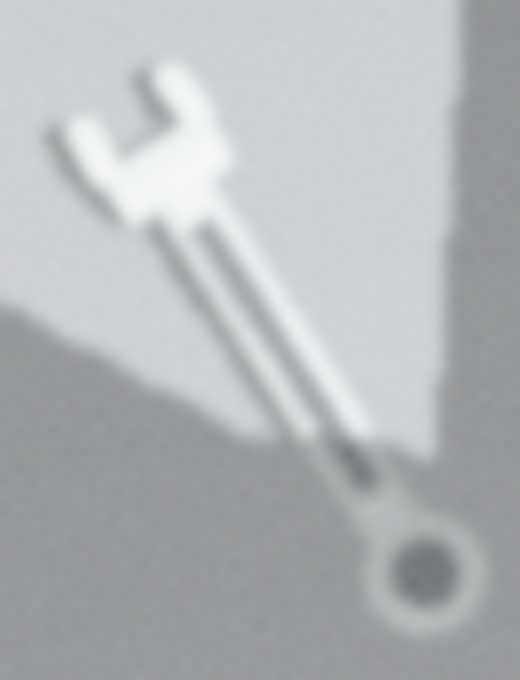

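View pics/capchk.png

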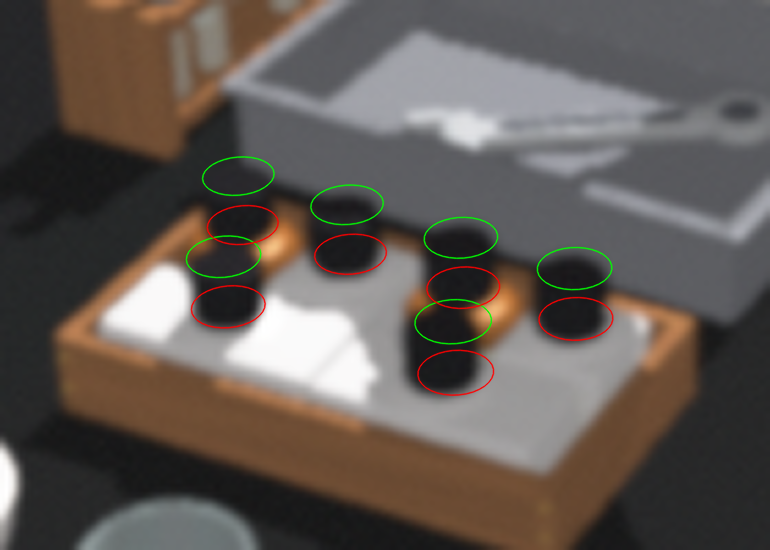

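```bash
python3 - <<'E'
from look import *
import pickle
np.set_printoptions(precision=4,suppress=True)
p,q=pickle.load(open("v8.pkl","rb"))
f=lambda c:ray(p,np.array(c)/8+[290,190]-.44,.014)[:2]
t1,t2,r=f((75,115)),f((165,60)),f((425,573))
# shank edge points: left/right at two stations
a1,a2=f((160,235)),f((228,195)); b1,b2=f((340,510)),f((395,470)) 
m1,m2=(a1+a2)/2,(b1+b2)/2
u=(m1-r); u/=np.linalg.norm(u)
print("tips",t1,t2,"ring",r,"len tip-ring",(t1-r)@u,(t2-r)@u,"shank mids",m1,m2,"dir",u,np.degrees(np.arctan2(u[1],u[0])),"offs m2",np.cross(u,m2-r),"widths",np.linalg.norm(a1-a2),np.linalg.norm(b1-b2))
tip=max((t1-r)@u,(t2-r)@u)
print("centre est from tip", r+u*(tip-99), "from ring(19)", r+u*(99-19))
E
```

```text
tips [0.6249 0.061 ] [0.6425 0.033 ] ring [ 0.4813 -0.0471] len tip-ring 0.17922347203223116 0.17902938326489456 shank mids [0.5931 0.0238] [ 0.5069 -0.0297] dir [0.8442 0.5361] 32.417449814382024 offs m2 0.0010143887782845962 widths 0.024569914836631162 0.02094619889830238
centre est from tip [-82.9397 -53.0234] from ring(19) [68.0145 42.8396]<stdin>:11: DeprecationWarning: Arrays of 2-dimensional vectors are deprecated. Use arrays of 3-dimensional vectors instead. (deprecated in NumPy 2.0)
```

Call:
step_arm(
  commands="0 0 0 0 0 -0.141; 0 0 0 0 0 -0.141; 0 0 0 0 0 -0.141; 0 0 0 0 0 -0.142; 0 0 0 0 0 0",
  jaw=44,
)

```text
t: 49.45
eef_pos: [0.4234, -0.448, 0.2447]
ee_rot: [3.141, 0.0, -2.576]
force: [0.7, -0.3, 0.3]
width: 0.0439
```

```bash
python3 - <<'E'
from held import *
go(.5488,-.0042,.13,np.radians(212.4))
E
```

```text
t 49.45 pos [ 423.4 -448.   244.7] rot [ 3.141  0.    -2.576] F [ 0.7 -0.3  0.3] w 43.9
turn [ 0.  0. -0.] then shift(tool,mm) [-343.7  307.5  114.7]
```

Call:
step_arm(
  commands="-30 27 0 0 0 0; -31 28 0 0 0 0; -31 28 0 0 0 0; -31 28 0 0 0 0; -31 28 0 0 0 0; -31 28 0 0 0 0; -31 28 0 0 0 0; -31 28 0 0 0 0",
)

```text
t: 50.45
eef_pos: [0.5121, -0.1261, 0.2451]
ee_rot: [-3.141, 0.0, -2.58]
force: [-0.2, -0.8, 0.9]
width: 0.0438
```

Call:
step_arm(
  commands="-32 28 0 0 0 0; -32 28 20 0 0 0; -32 28 25 0 0 0; 0 0 25 0 0 0; 0 0 25 0 0 0; 0 0 20 0 0 0; 0 0 0 0 0 0",
)

```text
t: 51.32
eef_pos: [0.5469, -0.0055, 0.1286]
ee_rot: [3.141, -0.003, -2.579]
force: [-0.0, 0.4, 1.2]
width: 0.0442
```

```bash
python3 - <<'E'
from held import *
go(.5488,-.0042,.08,np.radians(212.4))
for n,c in(("side",(230,150,410,285)),("top",(240,160,390,300))):
    p=grab_frame(n); save(p,f"g1{n}.png",c,4.4)
E
```

```text
t 51.33 pos [546.9  -5.5 128.6] rot [ 3.141e+00 -3.000e-03 -2.579e+00] F [-0.   0.4  1.2] w 44.2
turn [ 0.001 -0.003 -0.003] then shift(tool,mm) [-2.3  0.  48.6]
```

View pics/g1side.png

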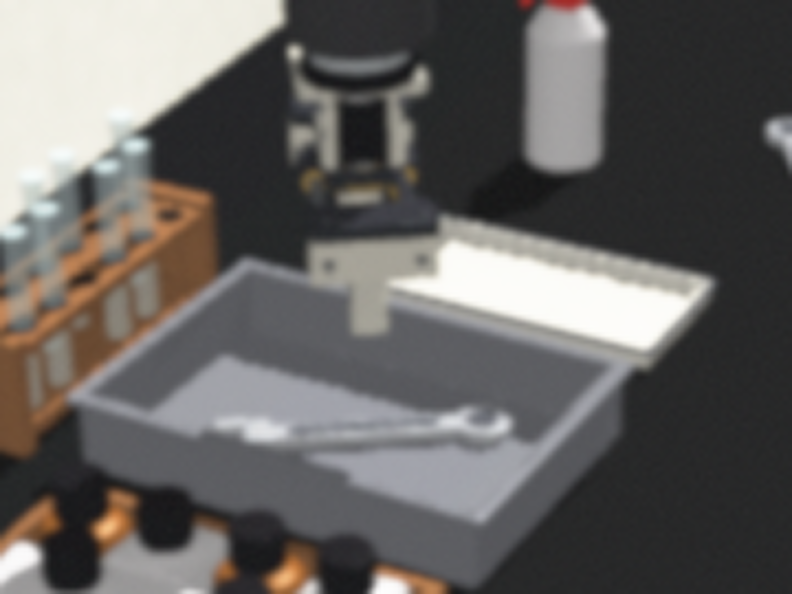

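View pics/g1top.png

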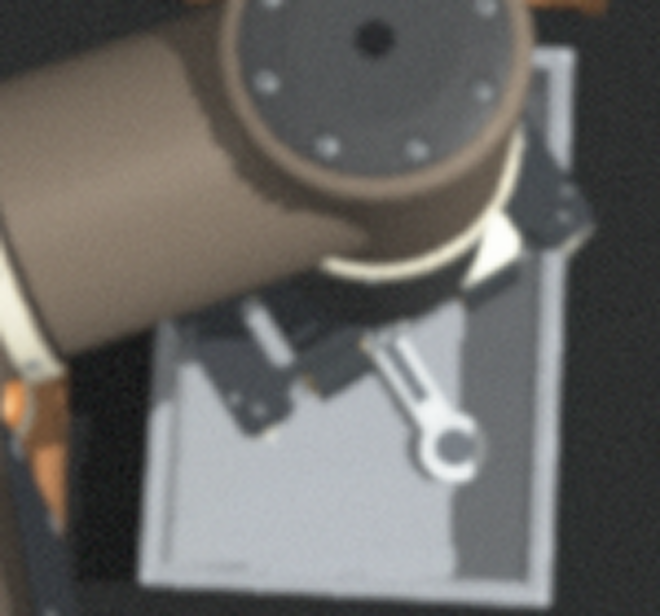

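Call:
step_arm(
  commands="-2.3 0 25 0 0 0; 0 0 25 0 0 0; 0 0 20 0 0 0; 0 0 15 0 0 0; 0 0 6 0 0 0; 0 0 3 0 0 0; 0 0 0 0 0 0",
)

```text
t: 52.3
eef_pos: [0.55, -0.0045, 0.0363]
ee_rot: [-3.141, 0.001, -2.577]
force: [-0.4, -0.7, 0.5]
width: 0.0441
```

Call:
step_arm(
  commands="0 0 2 0 0 0; 0 0 2 0 0 0; 0 0 1 0 0 0; 0 0 0 0 0 0",
)

```text
t: 52.8
eef_pos: [0.5496, -0.0046, 0.0309]
ee_rot: [3.142, -0.0, -2.577]
force: [0.1, 0.1, -0.1]
width: 0.0441
```

Call:
step_arm(
  commands="0 0 0 0 0 0; 0 0 0 0 0 0; 0 0 0 0 0 0; 0 0 0 0 0 0; 0 0 0 0 0 0",
  jaw=5,
  grip_force=40,
)

```text
t: 53.42
eef_pos: [0.5496, -0.0045, 0.0309]
ee_rot: [3.142, -0.0, -2.577]
force: [-0.9, 1.4, -0.2]
width: 0.0192
```

```bash
python3 - <<'E'
from h import *
p=grab_frame("side"); save(p,"s13.png",(190,190,350,325),4.8)
E
```

```text
(no output)
```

View pics/s13.png

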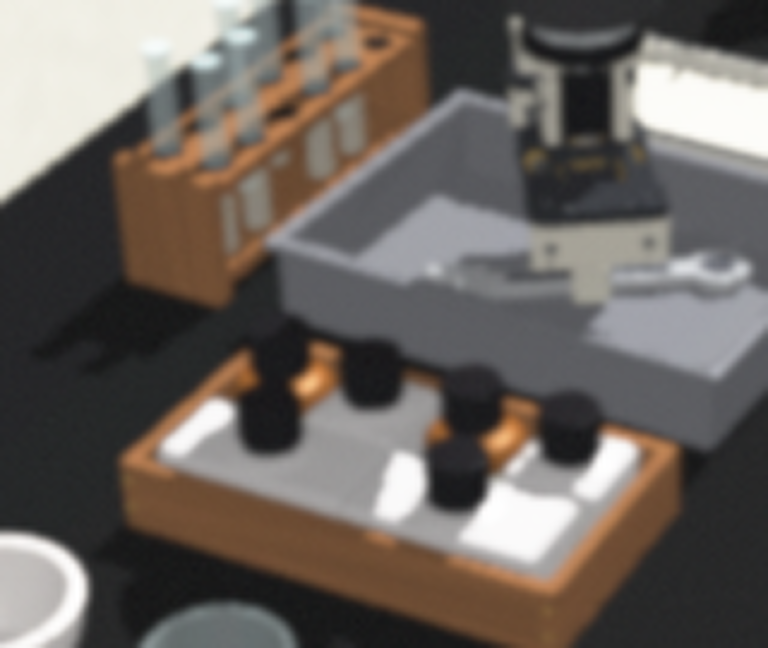

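All six caps stand level in the crate, at crop (280,355), (270,420), (370,370), (472,398), (457,470) and (570,425). The spanner is gripped, so I'll lift it.

Call:
step_arm(
  commands="0 0 -10 0 0 0; 0 0 -20 0 0 0; 0 0 -25 0 0 0; 0 0 -25 0 0 0; 0 0 -25 0 0 0; 0 0 -25 0 0 0; 0 0 0 0 0 0; 0 0 0 0 0 0",
)

```text
t: 54.48
eef_pos: [0.549, -0.0047, 0.1603]
ee_rot: [3.141, -0.001, -2.577]
force: [-0.2, 0.2, -2.4]
width: 0.0196
```

Call:
step_arm(
  commands="0 0 0 0 0 0.147; 0 0 0 0 0 0.147; 0 0 0 0 0 0.147; 0 0 0 0 0 0.147; 0 0 0 0 0 0",
)

```text
t: 55.1
eef_pos: [0.5489, -0.0048, 0.1596]
ee_rot: [-3.141, -0.002, 3.119]
force: [0.5, 0.8, -3.1]
width: 0.0194
```

```bash
python3 - <<'E'
from held import *
s=get_state(); print(s["ee_rot"])
go(.5435,-.239,.12,s["ee_rot"][2])
for n,c in(("side",(230,130,410,265)),("top",(240,150,400,300))):
    p=grab_frame(n); save(p,f"g2{n}.png",c,4.4)
E
```

```text
[-3.14095720e+00 -2.30002614e-03  3.11917783e+00]
t 55.1 pos [548.9  -4.8 159.6] rot [-3.141e+00 -2.000e-03  3.119e+00] F [ 0.5  0.8 -3.1] w 19.4
turn [-0.001 -0.002  0.   ] then shift(tool,mm) [ 2.000e-01 -2.343e+02  3.960e+01]
```

View pics/g2side.png

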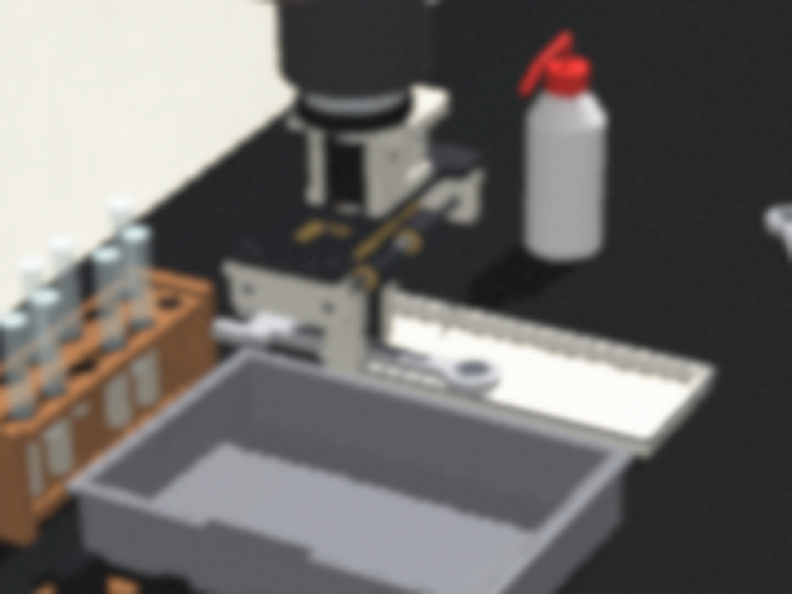

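View pics/g2top.png

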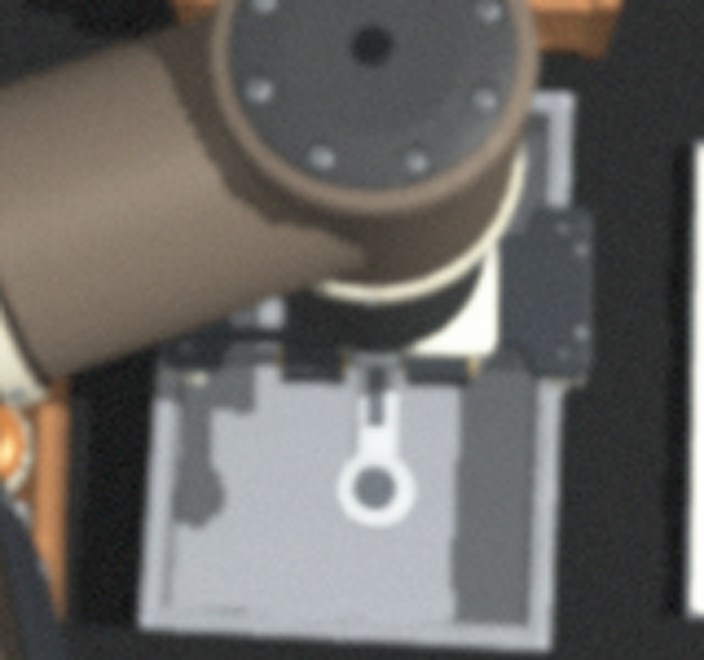

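Spanner lifted and level, now along x with the tote empty. Carry it to the tray.

Call:
step_arm(
  commands="0 -39 0 0 0 0; 0 -39 0 0 0 0; 0 -39 0 0 0 0; 0 -39 0 0 0 0; 0 -39 10 0 0 0; 0 -39 25 0 0 0; 0 0 25 0 0 0; 0 0 0 0 0 0",
)

```text
t: 56.2
eef_pos: [0.5423, -0.2388, 0.0986]
ee_rot: [3.141, -0.005, 3.119]
force: [0.1, 0.3, -2.3]
width: 0.0195
```

```bash
python3 - <<'E'
from held import *
s=get_state()
go(.5435,-.239,.04,s["ee_rot"][2])
for n,c in(("side",(280,130,440,265)),("top",(340,150,500,300))):
    p=grab_frame(n); save(p,f"g3{n}.png",c,4.4)
E
```

```text
t 56.2 pos [ 542.3 -238.8   98.6] rot [ 3.141 -0.005  3.119] F [ 0.1  0.3 -2.3] w 19.5
turn [ 0.001 -0.005 -0.   ] then shift(tool,mm) [-1.2 -0.2 58.6]
```

View pics/g3side.png

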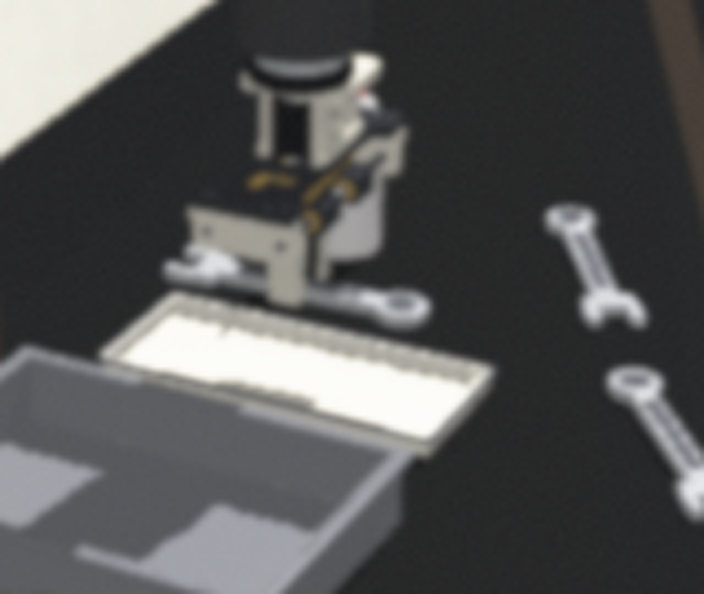

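View pics/g3top.png

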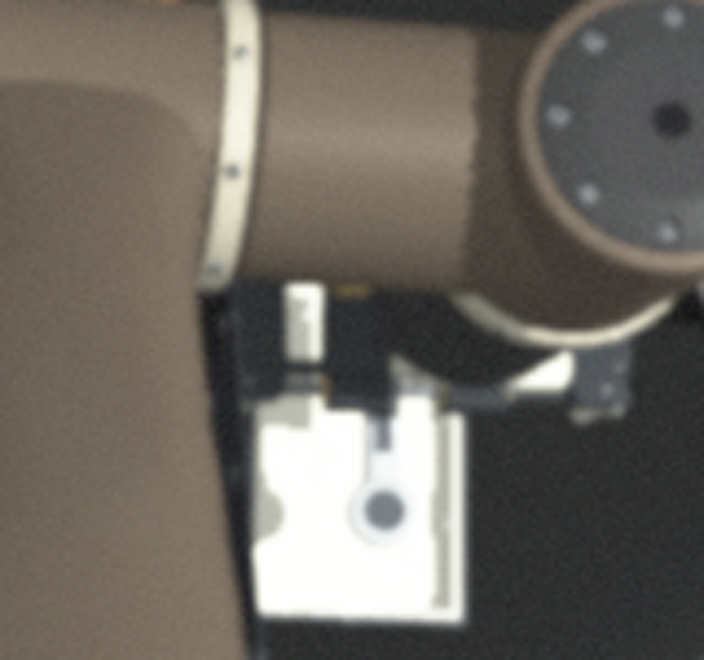

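Call:
step_arm(
  commands="-1 0 20 0 0 0; 0 0 20 0 0 0; 0 0 12 0 0 0; 0 0 8 0 0 0; 0 0 4 0 0 0; 0 0 2 0 0 0; 0 0 0 0 0 0",
)

```text
t: 57.18
eef_pos: [0.5454, -0.2386, 0.0352]
ee_rot: [-3.142, 0.0, 3.118]
force: [-0.0, 0.5, -2.0]
width: 0.0194
```

Call:
step_arm(
  commands="0 0 2 0 0 0; 0 0 1 0 0 0; 0 0 1 0 0 0; 0 0 1 0 0 0; 0 0 0 0 0 0",
)

```text
t: 57.8
eef_pos: [0.5453, -0.2386, 0.03]
ee_rot: [-3.142, 0.0, 3.118]
force: [-0.2, 0.5, -1.7]
width: 0.0195
```

Call:
step_arm(
  commands="0 0 0.7 0 0 0; 0 0 0 0 0 0; 0 0 0 0 0 0",
)

```text
t: 58.18
eef_pos: [0.5453, -0.2386, 0.03]
ee_rot: [-3.141, 0.0, 3.119]
force: [-2.9, 2.0, 6.1]
width: 0.0197
```

Contact with the tray floor. I'll release it and retreat to the start area.

Call:
step_arm(
  commands="0 0 0 0 0 0; 0 0 0 0 0 0; 0 0 0 0 0 0; 0 0 -10 0 0 0; 0 0 -30 0 0 0; 0 0 -40 0 0 0; 0 0 -50 0 0 0; 0 0 -50 0 0 0",
  jaw=40,
)

```text
t: 59.18
eef_pos: [0.545, -0.2386, 0.2116]
ee_rot: [-3.141, 0.0, 3.118]
force: [1.3, 0.1, -0.3]
width: 0.0398
```

Call:
step_arm(
  commands="20 -25 -20 0 0 0; 25 -35 0 0 0 0; 25 -40 0 0 0 0; 25 -40 0 0 0 0; 25 -40 0 0 0 0; 25 -40 0 0 0 0; 25 -40 0 0 0 0; 0 0 0 0 0 0",
)

```text
t: 60.18
eef_pos: [0.3673, -0.4966, 0.2296]
ee_rot: [-3.141, -0.0, 3.115]
force: [0.4, -0.4, -0.3]
width: 0.0401
```

```bash
python3 - <<'E'
from look import *
s=get_state(); print(s["t"],s["eef_pos"],s["width"])
p=grab_frame("top"); save(p,"f_top.png",(90,100,560,330),1.7)
q=grab_frame("side"); save(q,"f_side.png",(140,140,440,365),2.6)
for c,a in blobs(p,(190,180,262,295),45,80,260): print("crate cap",c.round(1),a,solve(p,c,.082)[0]-[.5345,.2455])
E
```

```text
60.175 [ 0.3672509  -0.49657992  0.22955572] 0.040090872555780935
crate cap [191.  217.8] 221.5625 [0.04447775 0.0674918 ]
crate cap [230.2 274.1] 115.5625 [-0.08915308 -0.02968031]
```

View pics/f_top.png

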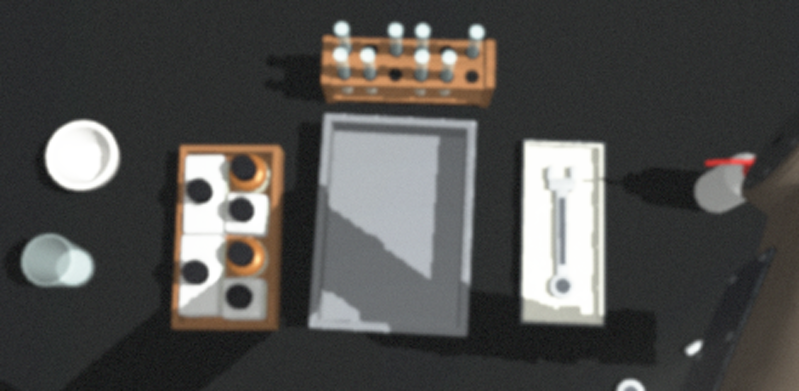

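View pics/f_side.png

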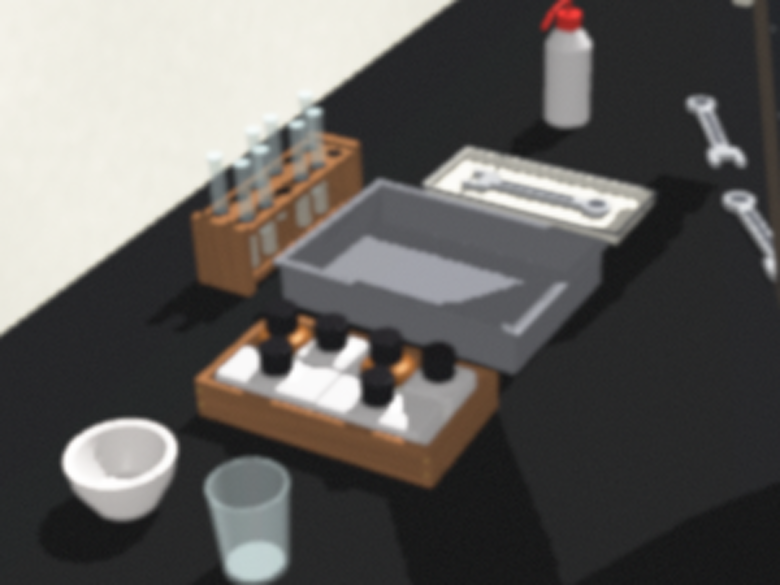

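```bash
python3 -c "
from station import *
print(job_done())"
```

```text
the job is handed in; nothing more can be done
None
```

I packed all six bottles (two long, two square, two round) from the tote into the crate. Then I lifted the spanner out of the tote and laid it along the middle of the white tray, and handed the job in at about 60 s.

- **Final pictures:** All six caps show level in two rows in the crate. The spanner lies flat inside the tray, the tote is empty, the bystanders look where they were, and the gripper is open and clear of everything. The tool force was near zero.
- **First grasp:** My first close on the far long bottle caught its body at 55 mm instead of the cap, because the bottle stood higher than I assumed. I reopened, rose about 10 mm and gripped the cap properly.
- **Tilted bottles:** The other long bottle and one square bottle hung tilted about 0.1 rad. I corrected each by tilting the tool before lowering them.
- **Disagreeing checks:** When I overlaid the caps on the side view, all of them sat about 2 px lower than my model. The offset was the same for every cap, so I took it as calibration error, with the bottles on the floor. In the last top view the automatic cap finder picked out only one of the six caps properly (another reading was outside the crate). I confirmed the rest by eye and from the earlier view, which located four within 1–5 mm of their slots and left the two far-end caps to the picture.

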